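Pack the spring-lid tool chest with fittings under and in its hook-in tray

TASK

Pack the tool chest on the counter: first lift its lid until the springs hold it wide open, then put every steel coupling on the chest floor. After that fit the black tray over them, its tongue hooked under the lip on the chest's near wall and the other end turned down until it lies level on its rails, and have every brass plug in the tray. Leave the lid standing open, and leave the tin, the roll and the carton where they are.

Things in the scene. Friction and masses are not known exactly. Their poses are not given: they have to be found in the camera images.
- chest: Grey sheet-metal tool chest fixed to the counter, outside 270 (x) x 220 (y) x 125 mm high, walls and floor 5 mm, so inside 260 x 210 mm. Origin: centre of its underside; x along its 270 mm length, pointing away from the robot, z up.
- lip (a point): Middle of the lower inner edge of the steel retaining lip along the whole near (-x) wall inside the chest; chest axes. The lip juts 16 mm in from the wall's inner face (to chest x = -114 mm), underside at chest z = 79 mm, 5 mm thick. From lip to far wall is 244 mm, less than the tray's 252 mm, so the tray cannot go in level.
- rails (a point): Point midway between the chest's two steel rest rails, at the height of their tops (chest x = 20, y = 0, z = 70 mm), on which the tray's underside rests. The rails run inside along the +y and -y walls, 12 mm wide, from chest x = -85 mm to the far wall.
- chest_lid (a joint): Lid angle, 0 = shut, 1.75 rad = fully open, leaning a little past upright. Flat lid 220 mm wide, 6 mm thick, hinged along the top of the chest's +y wall: its free (-y) edge rises and swings over toward +y. With its hinge springs it falls shut by itself below about 0.95 rad; beyond that they carry it fully open in some seconds and hold it. A few newtons at the bar lift it.
- lid_hinge (a point): Middle of the hinge line (which runs along the chest's x axis): at x = 0, y = +110, z = 125 mm in the chest's frame. Does not move with the lid.
- lid_bar (a point): Centre of the steel bar handle on top of the lid: a round bar 12 mm thick, 110 mm long, parallel to the hinge, standing 35 mm off the lid (bar centre to lid's upper face), 190 mm from the hinge toward the free edge and 41 mm above the hinge line when shut. Moves with the lid.
- tray_grip (a point): Grip centre of the black tray, 44 mm above its underside, mid-box: bar 14 (x) x 100 (y) x 20 mm high on a 4 mm divider across the box. Box 220 (x) x 196 (y) mm, walls 32 mm high, 4 mm thick, floor 4 mm. x toward its plain end, z up. From the -x end a steel tongue sticks out 32 mm, 170 mm wide, 5 mm thick, flush with the underside; 252 mm in all. About 0.4 kg.
- tray_tongue (a point): Middle of the tip of the tray's tongue, half-way through its thickness: x = -142, y = 0 mm, 2.5 mm above the tray's underside.
- tray_far (a point): Middle of the tray's plain end, x = +110, y = 0 mm, 2.5 mm above the tray's underside.
- tin_mid (a point): Centre of a tin can, 84 mm across, 95 mm high; bystander.
- tape_mid (a point): Centre of a grey roll, 100 mm across, 48 mm high; bystander.
- carton_mid (a point): Centre of a small cardboard carton 90 x 130 x 70 mm; bystander.
- coupling1_mid (a point): Centre of a steel pipe coupling: a plain sleeve 40 mm across and 40 mm high (two slightly thicker end bands), standing on the counter, z along its axis, about 220 g. Two to four are present.
- coupling2_mid (a point): Centre of a steel pipe coupling: a plain sleeve 40 mm across and 40 mm high (two slightly thicker end bands), standing on the counter, z along its axis, about 220 g. Two to four are present.
- coupling3_mid (a point): Centre of a steel pipe coupling: a plain sleeve 40 mm across and 40 mm high (two slightly thicker end bands), standing on the counter, z along its axis, about 220 g. Two to four are present.
- coupling4_mid (a point): Centre of a steel pipe coupling: a plain sleeve 40 mm across and 40 mm high (two slightly thicker end bands), standing on the counter, z along its axis, about 220 g. Two to four are present.
- plug1_mid (a point): Half-way up a small brass pipe plug, 34 mm high: foot flange 36 mm across and 8 mm high, above it a shank 26 mm across; stands on its flange, z along its axis, about 90 g. Two or three are present.
- plug2_mid (a point): Half-way up a small brass pipe plug, 34 mm high: foot flange 36 mm across and 8 mm high, above it a shank 26 mm across; stands on its flange, z along its axis, about 90 g. Two or three are present.
- plug3_mid (a point): Half-way up a small brass pipe plug, 34 mm high: foot flange 36 mm across and 8 mm high, above it a shank 26 mm across; stands on its flange, z along its axis, about 90 g. Two or three are present.

How it is judged:
On the way, in this order (a step that is already met when the one before it is completed fails the run):
1. the lid stands open on its springs (value of joint chest_lid above 1.45 rad), for 0.2 s.
2. every coupling present lies or stands on the chest floor, lid open (value of joint chest_lid above 1.45 rad and x of coupling1_mid in the frame of chest between -0.13 and 0.13 m and y of coupling1_mid in the frame of chest between -0.105 and 0.105 m and z of coupling1_mid in the frame of chest between 0 and 0.05 m and x of coupling2_mid in the frame of chest between -0.13 and 0.13 m and y of coupling2_mid in the frame of chest between -0.105 and 0.105 m and z of coupling2_mid in the frame of chest between 0 and 0.05 m and x of coupling3_mid in the frame of chest between -0.13 and 0.13 m and y of coupling3_mid in the frame of chest between -0.105 and 0.105 m and z of coupling3_mid in the frame of chest between 0 and 0.05 m and x of coupling4_mid in the frame of chest between -0.13 and 0.13 m and y of coupling4_mid in the frame of chest between -0.105 and 0.105 m and z of coupling4_mid in the frame of chest between 0 and 0.05 m), for 0.2 s.
3. the tray is hooked under the lip and lies level on its rails over the couplings (all of step 2 and x of tray_tongue in the frame of chest between -0.135 and -0.1175 m and y of tray_tongue in the frame of chest between -0.02 and 0.02 m and z of tray_tongue in the frame of chest between 0.066 and 0.077 m and z of tray_far in the frame of chest between 0.066 and 0.077 m and angle between tray_grip's own z axis and vertical below 0.05 rad), for 0.2 s.
At the end, for the whole second after the job is handed in: Lid open over 1.45 rad; every coupling on the chest floor (centre under 50 mm up); tongue tip under the lip, at most 12 mm from the near wall, within 20 mm of the middle; both tray ends at rail height (-7, +4 mm), level within 0.05 rad; every plug on the tray floor inside its walls (all of step 3 and x of plug1_mid in the frame of tray_grip between -0.108 and 0.108 m and y of plug1_mid in the frame of tray_grip between -0.096 and 0.096 m and z of plug1_mid in the frame of tray_grip between -0.05 and -0.014 m and x of plug2_mid in the frame of tray_grip between -0.108 and 0.108 m and y of plug2_mid in the frame of tray_grip between -0.096 and 0.096 m and z of plug2_mid in the frame of tray_grip between -0.05 and -0.014 m and x of plug3_mid in the frame of tray_grip between -0.108 and 0.108 m and y of plug3_mid in the frame of tray_grip between -0.096 and 0.096 m and z of plug3_mid in the frame of tray_grip between -0.05 and -0.014 m); the robot touches nothing.
It fails at once if the tin is pushed more than 40 mm (distance of tin_mid from where it was at the start of the episode above 0.04 m).
It fails at once if the tape is pushed more than 40 mm (distance of tape_mid from where it was at the start of the episode above 0.04 m).
It fails at once if the carton is pushed more than 40 mm (distance of carton_mid from where it was at the start of the episode above 0.04 m).
Of coupling1, coupling2, coupling3, coupling4 only 2 to 4 are there at a start; the rules pass over those that are not, and their reading is None.
Of plug1, plug2, plug3 only 2 to 3 are there at a start; the rules pass over those that are not, and their reading is None.
At some moment in a run one of coupling1, coupling2, coupling3, coupling4, plug1, plug2, plug3 may be knocked a few centimetres aside while the robot is not near it.
Once in a run the grip may slacken for a moment while it holds something.
It also fails if it takes over 210 s, if anything falls off the work surface, if the arm or the gripper's body presses on something with over 40 N, if the wrist force passes 120 N, or if a joint passes its speed limit or range.

ROBOT

A 6-joint arm with a two-finger parallel gripper is mounted at the origin on the work surface. World frame = base frame: x ahead of the robot, y to its left, z up, the work surface at z = 0. Lengths are in m, angles in rad, forces in N, time in s.
With the tool pointing down it reaches from about 0.25 to 0.775 m from the base axis. Payload 8.9 kg.
Tool frame: the origin (TCP) lies at the centre of the arm's flange, where the gripper is bolted on; the fingertips stand 173 mm ahead of it and the grasp point (between the pads) lies 155 mm ahead of it (bot.grasp_offset is the distance from the TCP to the grasp point, in m); z points along the fingers, x is the direction in which the jaws open and shut, and the axes are right-handed (so a half turn about z gives the same grasp; the last joint's range is limited). The gripper opens to 85 mm and grips with 20 to 120 N. Pads are 22 mm wide; open, the fingers measure 114 mm over their backs; the gripper's body (76 mm by 85 mm) begins 54 mm behind the grasp point. The pads swing forward as they close: fully open they stand 13 mm farther back than shut.
Start: joints at [-0.139, 0.291, -0.153, 1.127, 0, 1.431], TCP at [0.525, 0, 0.405] pointing down, gripper open.
Joint ranges: [-2.52, 2.52], [-0.91, 1.74], [-1.3, 1.37], [-1.96, 2.02], [-1.52, 1.47], [-3.14, 3.14]. Speed limits (rad/s): [2.22, 2.22, 2.79, 3.14, 3.14, 3.14].

INTERFACE

Orientations are given as [roll, pitch, yaw] about the fixed x, y, z axes, in that order (R = Rz(yaw) Ry(pitch) Rx(roll)).
In Python, from cell import sensors, capture, sign_off, bot gives the robot as it stands.
- The arm moves only by the shell command python3 -m jog 'ROWS' [FORCE]. ROWS is JSON, a list of rows, each an object of numbers: "ax", "ay", "az": the turn, a rotation vector about the world's x, y, z in rad; "dx", "dy", "dz": the shift along the world's x, y, z in m; "gripper": the opening, from 0 (shut) to 1 (fully open). In form: [{"ax": .., "ay": .., "az": .., "dx": .., "dy": .., "dz": .., "gripper": ..}, ...]. A call has exactly 5 rows; each row is the pose to reach, as a shift and turn from the pose commanded when the call began; what a row does not reach only later rows make up. A row lasts 1/12 s, in which the tool goes at most 41.7 mm and 7.16 degrees, less where a joint would pass 70% of its speed; a pose out of reach is approached as far as the arm can. A call with a gripper value outside its range is refused whole. The fingers move at their own pace and stop on an object; FORCE is the grip in N (left out, the last holds). Time passes only in rows, so rows that repeat a pose let the fingers close, or fill a call up. It gives the time, the measured TCP pose, the force and the opening at its end, in the units of the state.
- sensors.observe(): the state, without advancing time (a new reading comes with each control period).
- capture(name): name is "scene" or "side" or "wrist"; returns a dict with "frame" (384x512x3 uint8, red, green, blue), "camera_matrix" (3x3 intrinsics, pixels), "rvec" (rotation vector, rad) and "tvec" (3), from world to camera coordinates, as OpenCV has them. Camera axes: x right, y down, z forward; pixel columns grow to the right and rows downward; lengths in m; the calibration is good to about 2 mm. The wrist camera is an equidistant fisheye: a pixel r from the principal point sees the ray r / f radians off the axis. A picture is of the moment at which its call begins. There is no depth.
- sign_off(): hands the job in, once; it reports no verdict.
The state is a dict: "t": time; "joint_positions": joint angles; "qvel": joint speeds; "tau": joint torques, N m; "tool_pos": TCP position; "ee_rot": TCP orientation; "contact_force": force on the tool from outside, world axes, zero at the start; "moment": the same for the moment, N m; "gripper_width": opening from 0.0 (shut) to 1.0 (fully open).
Only numpy, scipy, OpenCV 4.12 (cv2) and the standard library are available. Lean on these libraries where they do the work, as an engineer would, in place of code of your own. Each camera call takes 0.05 s, during which the arm holds its last target.

## Working session

There is one attempt and no reset: what is moved stays moved. The work goes in short steps, Python scripts to look and compute and a shell command to move; the robot and the scene stay as the last step left them, time stands still between calls to the robot, and variables do not carry over. Pictures are saved under pics/ and viewed, and the job is handed in when it is done.

```bash
ls; mkdir -p pics
cat > h.py <<'E'
import numpy as np,cv2
from cell import sensors,capture,bot
def snap(n,f):
    c=capture(n); cv2.imwrite('pics/'+f+'.png',c['frame'][:,:,::-1]); np.save('pics/'+f+'.npy',c,allow_pickle=True); return c
def load(f): return np.load('pics/'+f+'.npy',allow_pickle=True).item()
def ray(c,u,v,fish=False):
    K=c['camera_matrix'];R=cv2.Rodrigues(np.array(c['rvec'],float))[0];t=np.array(c['tvec'],float).ravel()
    x=(u-K[0,2])/K[0,0];y=(v-K[1,2])/K[1,1]
    if fish:
        r=np.hypot(x,y);d=np.array([np.sin(r)*x/max(r,1e-9),np.sin(r)*y/max(r,1e-9),np.cos(r)])
    else: d=np.array([x,y,1.])
    return -R.T@t,R.T@d
def onz(c,u,v,z,fish=False):
    o,d=ray(c,u,v,fish);return o+d*(z-o[2])/d[2]
def proj(c,P):
    K=c['camera_matrix'];return cv2.projectPoints(np.array(P,float).reshape(-1,3),np.array(c['rvec'],float),np.array(c['tvec'],float),K,None)[0].reshape(-1,2)
def st():
    s=sensors.observe();print('t',round(s['t'],2),'p',np.round(s['tool_pos'],4),'r',np.round(s['ee_rot'],3),'F',np.round(s['contact_force'],1),'g',round(s['gripper_width'],3),'q',np.round(s['joint_positions'],2));return s
E
python3 - <<'E'
from h import *
for n in ['scene','side','wrist']:
    c=snap(n,n+'0');print(n,c['camera_matrix'][0,0],-cv2.Rodrigues(np.array(c['rvec'],float))[0].T@np.array(c['tvec']).ravel())
st()
E
```

```text
pics
scene 446.4226698517208 [ 1.1714828  -0.42512376  1.23553328]
side 417.24905068860375 [ 0.17515653 -0.89003732  1.16846427]
wrist 297.3186396354542 [0.52445627 0.06964697 0.37332128]
t 0.15 p [0.5249 0.     0.4043] r [-3.141e+00  1.000e-03 -0.000e+00] F [ 0.8 -0.3 -0.2] g 0.999 q [-0.14  0.29 -0.15  1.13  0.    1.43]
```

View pics/scene0.png

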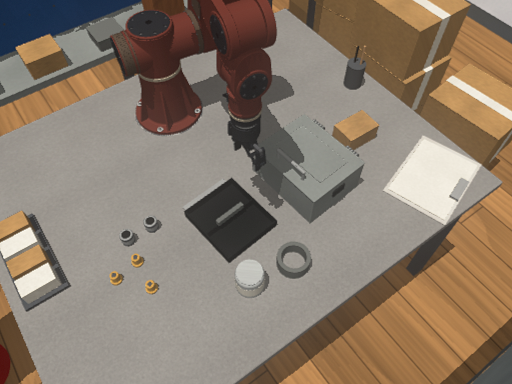

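View pics/side0.png

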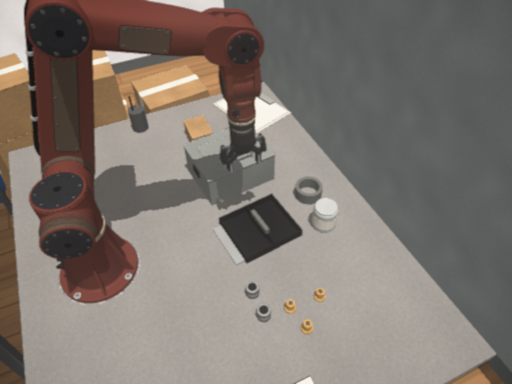

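View pics/wrist0.png

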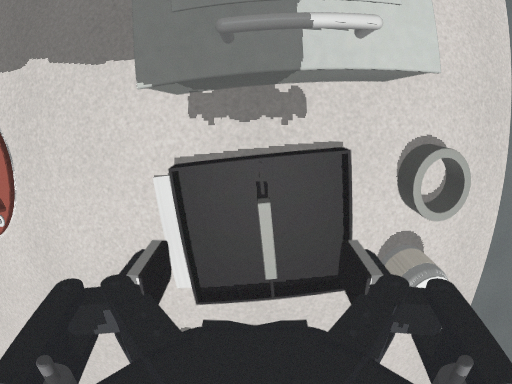

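Run:
```python
from h import *
a=cv2.imread('pics/scene0.png');b=cv2.imread('pics/side0.png')
cv2.imwrite('pics/z1.png',cv2.resize(a[90:310,170:390],None,fx=2.7,fy=2.7,interpolation=cv2.INTER_CUBIC))
cv2.imwrite('pics/z2.png',cv2.resize(a[190:310,70:200],None,fx=4.5,fy=4.5,interpolation=cv2.INTER_CUBIC))
cv2.imwrite('pics/z3.png',cv2.resize(b[110:350,170:350],None,fx=2.5,fy=2.5,interpolation=cv2.INTER_CUBIC))
```

```text
(no output)
```

View pics/z1.png

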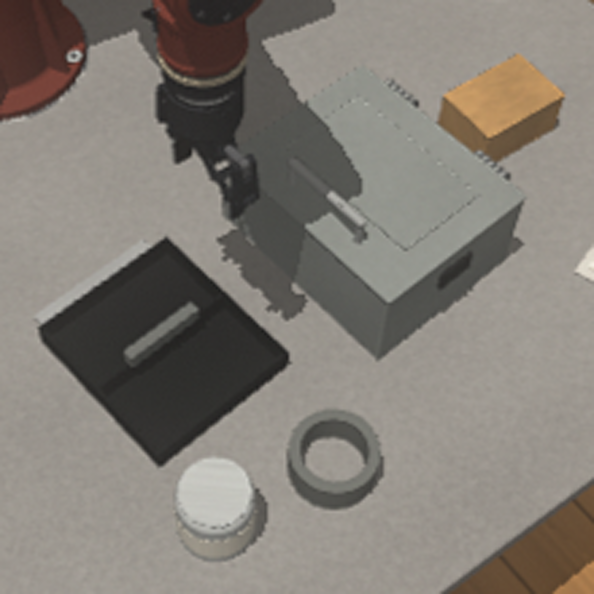

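View pics/z2.png

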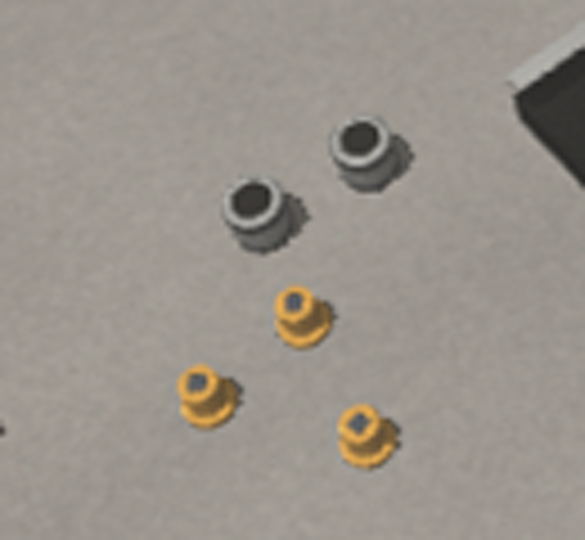

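View pics/z3.png

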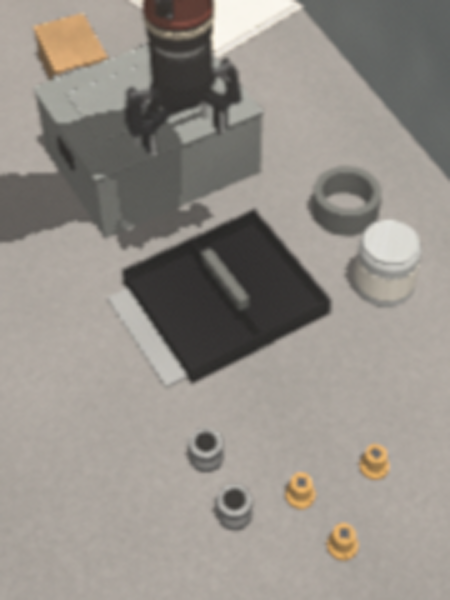

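Run:
```python
from h import *
s=load('scene0');d=load('side0');w=load('wrist0')
z1=lambda u,v:(u/2.7+170,v/2.7+90)
z2=lambda u,v:(u/4.5+70,v/4.5+190)
z3=lambda u,v:(u/2.5+170,v/2.5+110)
def P(n,c,uv,z,f=False): print(n,np.round(onz(c,*uv,z,f)[:2],4))
for n,p in dict(lid_xmy=(388,302),lid_xpy=(523,198),lid_mxpy=(362,65)).items():P(n,s,z1(*p),.131)
P('bot',s,z1(378,357),0)
P('side lid xmy',d,z3(263,112),.131);P('side -x-y',d,z3(100,180),.131);P('side -x+y',d,z3(37,95),.131)
P('bar ends',s,z1(293,162),.166);P('bar ends',s,z1(362,230),.166)
for p in [(360,138),(253,201)]:P('coup s',s,z2(*p),.04)
for p in [(206,440),(235,497)]:P('coup d',d,z3(*p),.04)
for p in [(294,302),(198,382),(359,423)]:P('plug s',s,z2(*p),.034)
for p in [(302,482),(344,533),(376,453)]:P('plug d',d,z3(*p),.034)
for p in [(167,240),(288,357),(160,463),(42,330)]:P('tray s',s,z1(*p),.032)
for p in [(123,272),(255,212),(329,303),(192,380)]:P('tray d',d,z3(*p),.032)
for p in [(197,308),(130,355)]:P('grip s',s,z1(*p),.054)
for p in [(206,250),(244,302)]:P('grip d',d,z3(*p),.054)
for p in [(172,168),(349,150),(352,291),(197,303)]:P('tray w',w,p,.032,True)
for p in [(221,25),(380,22)]:P('bar w',w,p,.168,True)
for p in [(264,200),(271,278)]:P('grip w',w,p,.054,True)
for p in [(137,87),(440,71)]:P('lid w',w,p,.128,True)
P('tin',s,z1(215,490),.095);P('tape',s,z1(335,448),.048);
```

```text
lid_xmy [0.7006 0.1166]
lid_xpy [0.6823 0.3324]
lid_mxpy [0.4133 0.3135]
bot [0.6969 0.1222]
side lid xmy [0.6949 0.1118]
side -x-y [0.4309 0.0861]
side -x+y [0.4074 0.2927]
bar ends [0.5077 0.1325]
bar ends [0.6273 0.136 ]
coup s [ 0.4196 -0.2928]
coup s [ 0.4209 -0.3747]
coup d [ 0.4167 -0.2938]
coup d [ 0.4166 -0.3757]
plug s [ 0.5007 -0.3864]
plug s [ 0.5152 -0.4624]
plug s [ 0.6001 -0.3917]
plug d [ 0.4975 -0.3895]
plug d [ 0.511  -0.4655]
plug d [ 0.5956 -0.3939]
tray s [0.4315 0.0035]
tray s [0.649  0.0244]
tray s [ 0.6734 -0.1685]
tray s [ 0.4529 -0.1864]
tray d [ 0.4221 -0.0015]
tray d [0.6376 0.0198]
tray d [ 0.6546 -0.1718]
tray d [ 0.4377 -0.2039]
grip s [ 0.5452 -0.0299]
grip s [ 0.5524 -0.1269]
grip d [ 0.5359 -0.0321]
grip d [ 0.5443 -0.1358]
tray w [0.4254 0.0073]
tray w [0.6366 0.0294]
tray w [ 0.6628 -0.1682]
tray w [ 0.4425 -0.1854]
bar w [0.5013 0.1332]
bar w [0.6156 0.1427]
grip w [ 0.5347 -0.0259]
grip w [ 0.5446 -0.1276]
lid w [0.4239 0.0965]
lid w [0.6965 0.1203]
tin [ 0.7569 -0.1531]
tape [ 0.7756 -0.0086]
```

```bash
python3 -m jog '[{"az":-0.125,"dx":0.01,"dy":0.03,"gripper":1},{"az":-0.25,"dx":0.02,"dy":0.06,"gripper":1},{"az":-0.37,"dx":0.03,"dy":0.09,"gripper":1},{"az":-0.49,"dx":0.035,"dy":0.12,"gripper":1},{"az":-0.61,"dx":0.035,"dy":0.137,"gripper":1}]' 20; python3 -c "from h import *;st()"
```

```text
t 0.15 p [0.5249 0.     0.4043] r [-3.141e+00  1.000e-03 -0.000e+00] F [ 0.8 -0.3 -0.2] g 0.999 q [-0.14  0.29 -0.15  1.13  0.    1.43]invalid input
```

```bash
python3 -m jog '[{"ax":0,"ay":0,"az":-0.125,"dx":0.01,"dy":0.03,"dz":0,"gripper":1},{"ax":0,"ay":0,"az":-0.25,"dx":0.02,"dy":0.06,"dz":0,"gripper":1},{"ax":0,"ay":0,"az":-0.37,"dx":0.03,"dy":0.09,"dz":0,"gripper":1},{"ax":0,"ay":0,"az":-0.49,"dx":0.035,"dy":0.12,"dz":0,"gripper":1},{"ax":0,"ay":0,"az":-0.61,"dx":0.035,"dy":0.137,"dz":0,"gripper":1}]' 20; python3 -c "from h import *;st()"
```

```text
t: 0.57
tool_pos: [0.5605, 0.1396, 0.4042]
ee_rot: [-3.141, 0.001, -0.615]
contact_force: [-0.0, 0.2, 0.1]
gripper_width: 0.999
t 0.57 p [0.5605 0.1396 0.4042] r [-3.141e+00  1.000e-03 -6.150e-01] F [-0.   0.2  0.1] g 0.999 q [ 0.12  0.39 -0.01  1.17  0.    2.3 ]
```

```bash
for i in 1 2 3; do python3 -m jog '[{"ax":0,"ay":0,"az":0.12,"dx":0,"dy":0,"dz":0,"gripper":1},{"ax":0,"ay":0,"az":0.24,"dx":0,"dy":0,"dz":0,"gripper":1},{"ax":0,"ay":0,"az":0.36,"dx":0,"dy":0,"dz":0,"gripper":1},{"ax":0,"ay":0,"az":0.48,"dx":0,"dy":0,"dz":0,"gripper":1},{"ax":0,"ay":0,"az":0.6,"dx":0,"dy":0,"dz":0,"gripper":1}]' >/dev/null; done; python3 -m jog '[{"ax":0,"ay":0,"az":0.12,"dx":0,"dy":0,"dz":0,"gripper":1},{"ax":0,"ay":0,"az":0.24,"dx":0,"dy":0,"dz":0,"gripper":1},{"ax":0,"ay":0,"az":0.36,"dx":0,"dy":0,"dz":0,"gripper":1},{"ax":0,"ay":0,"az":0.47,"dx":0,"dy":0,"dz":0,"gripper":1},{"ax":0,"ay":0,"az":0.47,"dx":0,"dy":0,"dz":0,"gripper":1}]'; python3 -c "
from h import *;st();snap('wrist','w1');snap('scene','s1')"
```

```text
t: 2.23
tool_pos: [0.5599, 0.137, 0.4044]
ee_rot: [-3.141, 0.0, 1.665]
contact_force: [-0.4, 0.7, 0.1]
gripper_width: 1.004
t 2.23 p [0.5599 0.137  0.4044] r [-3.141  0.     1.665] F [-0.4  0.7  0.1] g 1.004 q [ 0.11  0.39 -0.01  1.17 -0.    0.02]
```

View pics/w1.png

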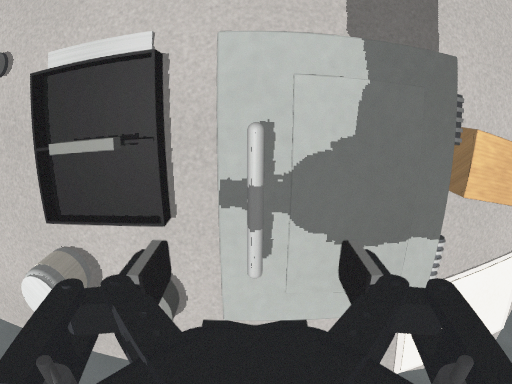

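View pics/s1.png

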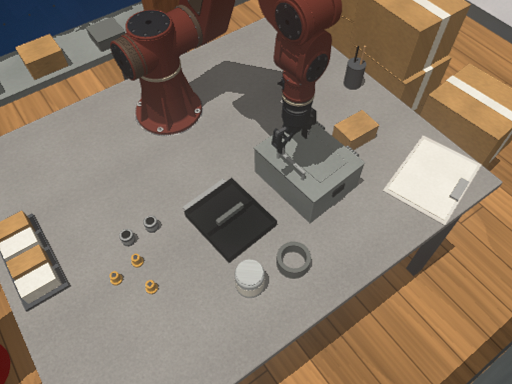

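Run:
```python
from h import *
w=load('w1')
def P(n,p,z): print(n,np.round(onz(w,*p,z,True)[:2],4))
P('bar',(256,123),.168);P('bar',(255,277),.168)
P('lid -x-y',(218,31),.131);P('lid -x+y',(458,56),.131);P('lid x-y',(223,320),.131)
for p in [(31,73),(161,52),(170,225),(47,222)]:P('tray',p,.032)
P('grip',(50,149),.054);P('grip',(114,144),.054)
```

```text
bar [0.4977 0.1334]
bar [0.6165 0.1439]
lid -x-y [0.4244 0.0958]
lid -x+y [0.4042 0.318 ]
lid x-y [0.6958 0.1183]
tray [ 0.4403 -0.1853]
tray [0.4243 0.0159]
tray [0.636  0.0378]
tray [ 0.657 -0.162]
grip [ 0.5442 -0.1262]
grip [ 0.5346 -0.0278]
```

```bash
python3 -m jog '[{"ax":0,"ay":0,"az":0,"dx":-0.002,"dy":0.001,"dz":-0.03,"gripper":1},{"ax":0,"ay":0,"az":0,"dx":-0.002,"dy":0.001,"dz":-0.06,"gripper":1},{"ax":0,"ay":0,"az":0,"dx":-0.002,"dy":0.001,"dz":-0.083,"gripper":1},{"ax":0,"ay":0,"az":0,"dx":-0.002,"dy":0.001,"dz":-0.083,"gripper":0.5},{"ax":0,"ay":0,"az":0,"dx":-0.002,"dy":0.001,"dz":-0.083,"gripper":0}]' 25;  python3 -m jog '[{"ax":0,"ay":0,"az":0,"dx":0,"dy":0,"dz":0,"gripper":0},{"ax":0,"ay":0,"az":0,"dx":0,"dy":0,"dz":0,"gripper":0},{"ax":0,"ay":0,"az":0,"dx":0,"dy":0,"dz":0,"gripper":0},{"ax":0,"ay":0,"az":0,"dx":0,"dy":0,"dz":0,"gripper":0},{"ax":0,"ay":0,"az":0,"dx":0,"dy":0,"dz":0,"gripper":0}]'
```

```text
t: 2.75
tool_pos: [0.5576, 0.1379, 0.3213]
ee_rot: [-3.139, 0.0, 1.658]
contact_force: [0.7, 0.2, 0.3]
gripper_width: 0.744
t: 3.17
tool_pos: [0.5585, 0.1375, 0.3228]
ee_rot: [3.14, 0.002, 1.659]
contact_force: [-0.5, -4.0, 4.7]
gripper_width: 0.127
```

```bash
python3 -m jog '[{"ax":0,"ay":0,"az":0,"dx":0,"dy":0.005,"dz":0.019,"gripper":0},{"ax":0,"ay":0,"az":0,"dx":-0.001,"dy":0.012,"dz":0.037,"gripper":0},{"ax":0,"ay":0,"az":0,"dx":-0.002,"dy":0.0205,"dz":0.054,"gripper":0},{"ax":0,"ay":0,"az":0,"dx":-0.003,"dy":0.031,"dz":0.071,"gripper":0},{"ax":0,"ay":0,"az":0,"dx":-0.004,"dy":0.043,"dz":0.086,"gripper":0}]' 25; python3 -c "
from h import *;snap('scene','s2')"
```

```text
t: 3.58
tool_pos: [0.5547, 0.1795, 0.41]
ee_rot: [3.139, 0.005, 1.658]
contact_force: [2.0, -14.7, 7.1]
gripper_width: 0.126
```

View pics/s2.png

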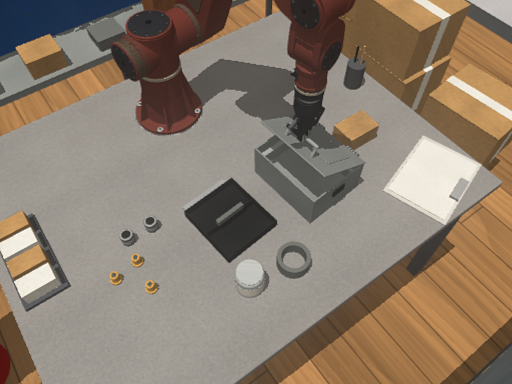

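```bash
python3 -m jog '[{"ax":0,"ay":0,"az":0,"dx":-0.001,"dy":0.016,"dz":0.017,"gripper":0},{"ax":0,"ay":0,"az":0,"dx":-0.003,"dy":0.034,"dz":0.031,"gripper":0},{"ax":0,"ay":0,"az":0,"dx":-0.005,"dy":0.054,"dz":0.0435,"gripper":0},{"ax":0,"ay":0,"az":0,"dx":-0.006,"dy":0.075,"dz":0.0535,"gripper":0},{"ax":0,"ay":0,"az":0,"dx":-0.008,"dy":0.097,"dz":0.061,"gripper":0}]' 25; python3 -m jog '[{"ax":0,"ay":0,"az":0,"dx":-0.001,"dy":0.01,"dz":0.002,"gripper":0},{"ax":0,"ay":0,"az":0,"dx":-0.002,"dy":0.018,"dz":0.003,"gripper":0},{"ax":0,"ay":0,"az":0,"dx":-0.002,"dy":0.018,"dz":0.003,"gripper":0.35},{"ax":0,"ay":0,"az":0,"dx":-0.002,"dy":0.018,"dz":0.003,"gripper":0.35},{"ax":0,"ay":0,"az":0,"dx":-0.002,"dy":0.018,"dz":0.003,"gripper":0.35}]' 25;python3 -c "
from h import *;snap('scene','s3')"
```

```text
t: 4.05
tool_pos: [0.546, 0.2778, 0.4717]
ee_rot: [3.138, 0.001, 1.658]
contact_force: [2.7, -1.2, -1.1]
gripper_width: 0.126
t: 4.47
tool_pos: [0.5439, 0.296, 0.4718]
ee_rot: [3.142, -0.0, 1.66]
contact_force: [0.3, -0.0, 1.0]
gripper_width: 0.35
```

View pics/s3.png

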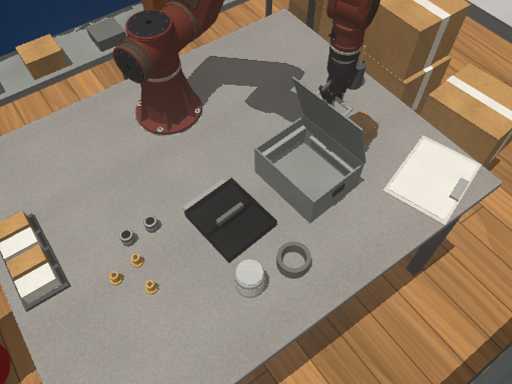

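```bash
python3 -m jog '[{"ax":0,"ay":0,"az":0,"dx":0,"dy":0,"dz":0.03,"gripper":0.35},{"ax":0,"ay":0,"az":0,"dx":0,"dy":0,"dz":0.07,"gripper":0.35},{"ax":0,"ay":0,"az":0,"dx":0,"dy":0,"dz":0.11,"gripper":0.35},{"ax":0,"ay":0,"az":0,"dx":0,"dy":-0.03,"dz":0.13,"gripper":0.35},{"ax":0,"ay":0,"az":0,"dx":0,"dy":-0.07,"dz":0.13,"gripper":0.35}]' ; python3 -m jog '[{"ax":0,"ay":0,"az":-0.11,"dx":-0.02,"dy":-0.035,"dz":0,"gripper":0.8},{"ax":0,"ay":0,"az":-0.22,"dx":-0.04,"dy":-0.07,"dz":0,"gripper":0.8},{"ax":0,"ay":0,"az":-0.33,"dx":-0.06,"dy":-0.105,"dz":0,"gripper":0.8},{"ax":0,"ay":0,"az":-0.44,"dx":-0.07,"dy":-0.14,"dz":0,"gripper":0.8},{"ax":0,"ay":0,"az":-0.55,"dx":-0.08,"dy":-0.18,"dz":-0.01,"gripper":0.8}]'
python3 -c "
from h import *;snap('scene','s4');snap('side','d4')"
```

```text
t: 4.93
tool_pos: [0.544, 0.2267, 0.6056]
ee_rot: [3.136, -0.002, 1.663]
contact_force: [1.9, -0.6, 0.8]
gripper_width: 0.352
t: 5.35
tool_pos: [0.4627, 0.0454, 0.5931]
ee_rot: [3.139, -0.001, 1.105]
contact_force: [1.6, -0.6, 0.5]
gripper_width: 0.796
```

View pics/s4.png

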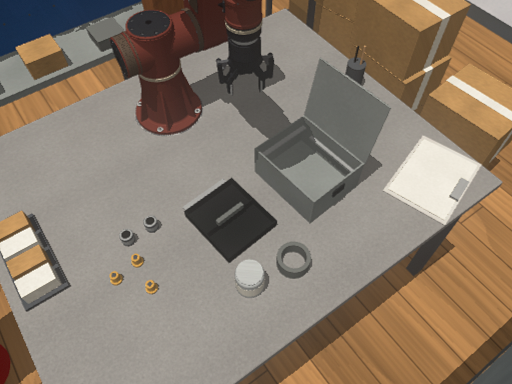

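View pics/d4.png

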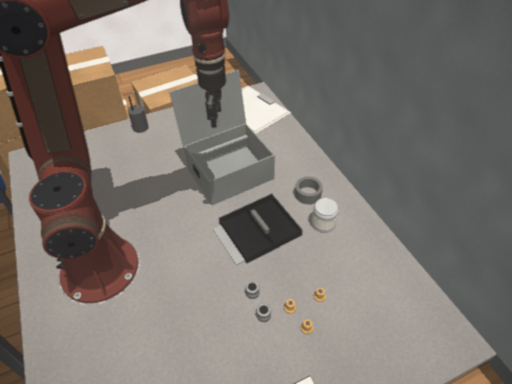

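```bash
python3 -m jog '[{"ax":0,"ay":0,"az":-0.12,"dx":-0.01,"dy":-0.035,"dz":-0.01,"gripper":0.8},{"ax":0,"ay":0,"az":-0.24,"dx":-0.02,"dy":-0.07,"dz":-0.02,"gripper":0.8},{"ax":0,"ay":0,"az":-0.36,"dx":-0.03,"dy":-0.105,"dz":-0.04,"gripper":0.8},{"ax":0,"ay":0,"az":-0.48,"dx":-0.04,"dy":-0.14,"dz":-0.06,"gripper":0.8},{"ax":0,"ay":0,"az":-0.6,"dx":-0.045,"dy":-0.17,"dz":-0.08,"gripper":0.8}]' ; python3 -m jog '[{"ax":0,"ay":0,"az":-0.11,"dx":0,"dy":-0.03,"dz":-0.02,"gripper":0.8},{"ax":0,"ay":0,"az":-0.22,"dx":0,"dy":-0.06,"dz":-0.04,"gripper":0.8},{"ax":0,"ay":0,"az":-0.32,"dx":0,"dy":-0.09,"dz":-0.06,"gripper":0.8},{"ax":0,"ay":0,"az":-0.42,"dx":0,"dy":-0.12,"dz":-0.08,"gripper":0.8},{"ax":0,"ay":0,"az":-0.42,"dx":0,"dy":-0.15,"dz":-0.1,"gripper":0.8}]'
python3 -c "
from h import *;snap('wrist','w5')"
```

```text
t: 5.87
tool_pos: [0.418, -0.1248, 0.5111]
ee_rot: [3.141, 0.0, 0.504]
contact_force: [0.7, -0.1, -0.4]
gripper_width: 0.799
t: 6.28
tool_pos: [0.4189, -0.2746, 0.4108]
ee_rot: [-3.141, 0.0, 0.084]
contact_force: [0.6, 0.0, -0.1]
gripper_width: 0.795
```

View pics/w5.png

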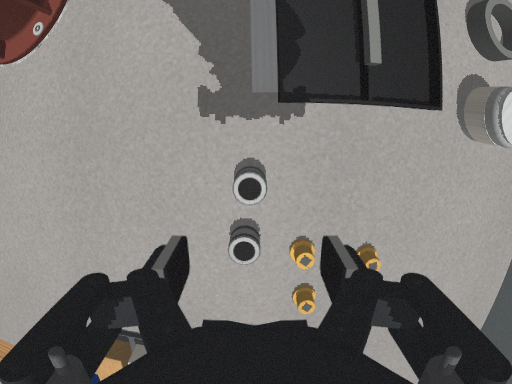

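Run:
```python
from h import *
w=load('w5')
for p in [(250,188),(245,248)]:print(np.round(onz(w,*p,.04,True)[:2],4))
for p in [(305,261),(306,298),(373,262)]:print(np.round(onz(w,*p,.034,True)[:2],4))
```

```text
[ 0.4147 -0.2923]
[ 0.4146 -0.3708]
[ 0.4952 -0.387 ]
[ 0.5064 -0.4471]
[ 0.5938 -0.385 ]
```

```bash
python3 -m jog '[{"ax":0,"ay":0,"az":0,"dx":-0.003,"dy":-0.01,"dz":-0.04,"gripper":0.8},{"ax":0,"ay":0,"az":0,"dx":-0.003,"dy":-0.018,"dz":-0.08,"gripper":0.8},{"ax":0,"ay":0,"az":0,"dx":-0.003,"dy":-0.018,"dz":-0.12,"gripper":0.8},{"ax":0,"ay":0,"az":0,"dx":-0.003,"dy":-0.018,"dz":-0.16,"gripper":0.8},{"ax":0,"ay":0,"az":0,"dx":-0.003,"dy":-0.018,"dz":-0.185,"gripper":0.8}]' 40; python3 -m jog '[{"ax":0,"ay":0,"az":0,"dx":0,"dy":0,"dz":-0.03,"gripper":0.8},{"ax":0,"ay":0,"az":0,"dx":0,"dy":0,"dz":-0.044,"gripper":0.8},{"ax":0,"ay":0,"az":0,"dx":0,"dy":0,"dz":-0.044,"gripper":0},{"ax":0,"ay":0,"az":0,"dx":0,"dy":0,"dz":-0.044,"gripper":0},{"ax":0,"ay":0,"az":0,"dx":0,"dy":0,"dz":-0.044,"gripper":0}]' 
python3 -m jog '[{"ax":0,"ay":0,"az":0,"dx":0,"dy":0,"dz":0,"gripper":0},{"ax":0,"ay":0,"az":0,"dx":0,"dy":0,"dz":0,"gripper":0},{"ax":0,"ay":0,"az":0,"dx":0,"dy":0,"dz":0.02,"gripper":0},{"ax":0,"ay":0,"az":0,"dx":0,"dy":0,"dz":0.05,"gripper":0},{"ax":0,"ay":0,"az":0,"dx":0,"dy":0,"dz":0.09,"gripper":0}]' 60
```

```text
t: 6.75
tool_pos: [0.415, -0.2903, 0.2232]
ee_rot: [-3.138, 0.003, 0.09]
contact_force: [-0.2, 0.1, -0.5]
gripper_width: 0.798
t: 7.17
tool_pos: [0.4166, -0.2915, 0.1838]
ee_rot: [3.141, -0.0, 0.09]
contact_force: [0.1, 0.3, -0.8]
gripper_width: 0.456
t: 7.58
tool_pos: [0.4153, -0.2905, 0.2728]
ee_rot: [-3.139, 0.002, 0.09]
contact_force: [0.6, 0.3, -2.4]
gripper_width: 0.452
```

```bash
python3 -m jog '[{"ax":0,"ay":0,"az":0,"dx":0,"dy":0.01,"dz":0.036,"gripper":0},{"ax":0,"ay":0,"az":0,"dx":0.01,"dy":0.035,"dz":0.06,"gripper":0},{"ax":0,"ay":0,"az":0,"dx":0.02,"dy":0.07,"dz":0.08,"gripper":0},{"ax":0,"ay":0,"az":0,"dx":0.03,"dy":0.105,"dz":0.09,"gripper":0},{"ax":0,"ay":0,"az":0,"dx":0.04,"dy":0.14,"dz":0.09,"gripper":0}]' ; python3 -m jog '[{"ax":0,"ay":0,"az":0,"dx":0.012,"dy":0.036,"dz":0,"gripper":0},{"ax":0,"ay":0,"az":0,"dx":0.025,"dy":0.072,"dz":0,"gripper":0},{"ax":0,"ay":0,"az":0,"dx":0.037,"dy":0.108,"dz":0,"gripper":0},{"ax":0,"ay":0,"az":0,"dx":0.05,"dy":0.144,"dz":0,"gripper":0},{"ax":0,"ay":0,"az":0,"dx":0.062,"dy":0.18,"dz":0,"gripper":0}]' 
python3 -m jog '[{"ax":0,"ay":0,"az":0,"dx":0.012,"dy":0.036,"dz":0,"gripper":0},{"ax":0,"ay":0,"az":0,"dx":0.025,"dy":0.072,"dz":0,"gripper":0},{"ax":0,"ay":0,"az":0,"dx":0.037,"dy":0.108,"dz":0,"gripper":0},{"ax":0,"ay":0,"az":0,"dx":0.05,"dy":0.144,"dz":0,"gripper":0},{"ax":0,"ay":0,"az":0,"dx":0.072,"dy":0.18,"dz":0,"gripper":0}]' ; python3 -c "
from h import *;snap('wrist','w6');st()"
```

```text
t: 8.0
tool_pos: [0.4569, -0.1503, 0.3663]
ee_rot: [3.139, -0.005, 0.089]
contact_force: [0.8, -0.4, -2.0]
gripper_width: 0.453
t: 8.42
tool_pos: [0.5184, 0.0307, 0.3638]
ee_rot: [3.141, -0.002, 0.09]
contact_force: [1.0, -1.1, -2.2]
gripper_width: 0.456
t: 8.83
tool_pos: [0.5891, 0.2104, 0.3639]
ee_rot: [-3.141, -0.0, 0.091]
contact_force: [1.7, 0.4, -1.2]
gripper_width: 0.449
t 8.88 p [0.5927 0.2157 0.3632] r [-3.138 -0.004  0.094] F [-0.4  3.  -1.8] g 0.449 q [0.23 0.51 0.08 1.13 0.   1.71]
```

View pics/w6.png

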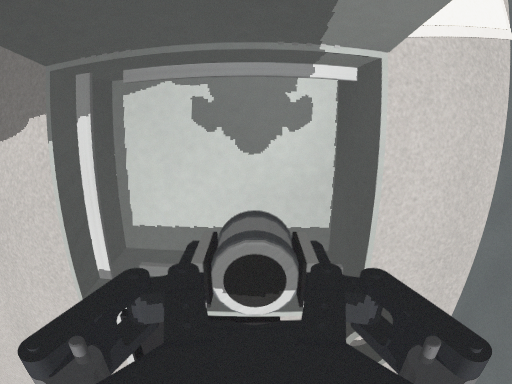

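```bash
python3 -m jog '[{"ax":0,"ay":0,"az":0,"dx":-0.002,"dy":0.01,"dz":-0.03,"gripper":0},{"ax":0,"ay":0,"az":0,"dx":-0.002,"dy":0.02,"dz":-0.065,"gripper":0},{"ax":0,"ay":0,"az":0,"dx":-0.002,"dy":0.02,"dz":-0.1,"gripper":0},{"ax":0,"ay":0,"az":0,"dx":-0.002,"dy":0.02,"dz":-0.13,"gripper":0},{"ax":0,"ay":0,"az":0,"dx":-0.002,"dy":0.02,"dz":-0.155,"gripper":0}]' ; python3 -m jog '[{"ax":0,"ay":0,"az":0,"dx":0,"dy":0,"dz":-0.01,"gripper":0},{"ax":0,"ay":0,"az":0,"dx":0,"dy":0,"dz":-0.017,"gripper":0},{"ax":0,"ay":0,"az":0,"dx":0,"dy":0,"dz":-0.017,"gripper":0.75},{"ax":0,"ay":0,"az":0,"dx":0,"dy":0,"dz":-0.017,"gripper":0.75},{"ax":0,"ay":0,"az":0,"dx":0,"dy":0,"dz":-0.017,"gripper":0.75}]' ; python3 -m jog '[{"ax":0,"ay":0,"az":0,"dx":0,"dy":0,"dz":0.02,"gripper":0.75},{"ax":0,"ay":0,"az":0,"dx":0,"dy":0,"dz":0.06,"gripper":0.75},{"ax":0,"ay":0,"az":0,"dx":0,"dy":0,"dz":0.1,"gripper":0.75},{"ax":0,"ay":0,"az":0,"dx":0,"dy":0,"dz":0.14,"gripper":0.75},{"ax":0,"ay":0,"az":0,"dx":0,"dy":-0.02,"dz":0.17,"gripper":0.75}]'
```

```text
t: 9.3
tool_pos: [0.5872, 0.2284, 0.2062]
ee_rot: [3.141, 0.001, 0.091]
contact_force: [0.3, 0.1, -1.9]
gripper_width: 0.456
t: 9.72
tool_pos: [0.589, 0.2285, 0.193]
ee_rot: [-3.141, -0.003, 0.09]
contact_force: [1.6, 0.3, -0.1]
gripper_width: 0.749
t: 10.13
tool_pos: [0.5881, 0.2104, 0.3664]
ee_rot: [-3.14, -0.006, 0.093]
contact_force: [0.0, 0.3, 1.1]
gripper_width: 0.75
```

```bash
python3 -m jog '[{"ax":0,"ay":0,"az":0,"dx":-0.01,"dy":-0.036,"dz":0,"gripper":0.8},{"ax":0,"ay":0,"az":0,"dx":-0.02,"dy":-0.072,"dz":0,"gripper":0.8},{"ax":0,"ay":0,"az":0,"dx":-0.03,"dy":-0.11,"dz":0,"gripper":0.8},{"ax":0,"ay":0,"az":0,"dx":-0.045,"dy":-0.148,"dz":0,"gripper":0.8},{"ax":0,"ay":0,"az":0,"dx":-0.06,"dy":-0.186,"dz":0,"gripper":0.8}]' ; python3 -m jog '[{"ax":0,"ay":0,"az":0,"dx":-0.01,"dy":-0.038,"dz":0,"gripper":0.8},{"ax":0,"ay":0,"az":0,"dx":-0.02,"dy":-0.076,"dz":0,"gripper":0.8},{"ax":0,"ay":0,"az":0,"dx":-0.03,"dy":-0.115,"dz":0,"gripper":0.8},{"ax":0,"ay":0,"az":0,"dx":-0.045,"dy":-0.153,"dz":0,"gripper":0.8},{"ax":0,"ay":0,"az":0,"dx":-0.06,"dy":-0.191,"dz":0,"gripper":0.8}]' 
python3 -m jog '[{"ax":0,"ay":0,"az":0,"dx":-0.01,"dy":-0.038,"dz":0,"gripper":0.8},{"ax":0,"ay":0,"az":0,"dx":-0.02,"dy":-0.076,"dz":0,"gripper":0.8},{"ax":0,"ay":0,"az":0,"dx":-0.03,"dy":-0.115,"dz":0,"gripper":0.8},{"ax":0,"ay":0,"az":0,"dx":-0.045,"dy":-0.153,"dz":0,"gripper":0.8},{"ax":0,"ay":0,"az":0,"dx":-0.052,"dy":-0.191,"dz":-0.01,"gripper":0.8}]' ; python3 -c "
from h import *;snap('wrist','w7');st();snap('scene','s7')"
```

```text
t: 10.55
tool_pos: [0.5273, 0.0208, 0.3627]
ee_rot: [3.141, -0.003, 0.09]
contact_force: [0.6, -1.0, -0.5]
gripper_width: 0.797
t: 10.97
tool_pos: [0.4672, -0.1706, 0.3628]
ee_rot: [3.14, -0.003, 0.09]
contact_force: [1.5, -0.0, -0.2]
gripper_width: 0.802
t: 11.38
tool_pos: [0.4149, -0.3622, 0.3543]
ee_rot: [3.137, -0.003, 0.089]
contact_force: [1.8, -0.5, 1.0]
gripper_width: 0.805
t 11.43 p [ 0.4139 -0.3677  0.3515] r [ 3.135e+00 -1.000e-03  8.600e-02] F [-2.6 -5.1 -1.5] g 0.8 q [-0.86  0.38 -0.17  1.01 -0.    0.63]
```

View pics/w7.png

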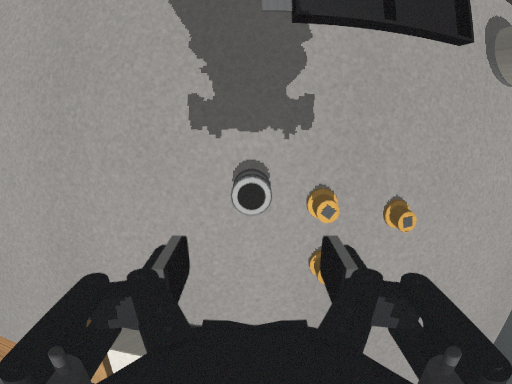

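View pics/s7.png

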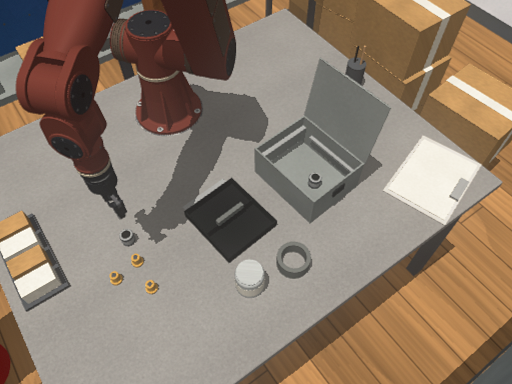

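Run:
```python
from h import *
w=load('w7');print(np.round(onz(w,251,197,.04,True)[:2],4));st()
s=load('s7');print(onz(s,315,178,.045))
```

```text
[ 0.4134 -0.3759]
t 11.48 p [ 0.4145 -0.3646  0.3516] r [ 3.138e+00 -1.000e-03  8.500e-02] F [ 0.1  0.7 -0.8] g 0.799 q [-0.85  0.37 -0.18  1.02 -0.    0.63]
[0.5954288  0.22120856 0.045     ]
```

```bash
python3 -m jog '[{"ax":0,"ay":0,"az":0,"dx":0,"dy":-0.01,"dz":-0.035,"gripper":0.8},{"ax":0,"ay":0,"az":0,"dx":0,"dy":-0.01,"dz":-0.07,"gripper":0.8},{"ax":0,"ay":0,"az":0,"dx":0,"dy":-0.01,"dz":-0.11,"gripper":0.8},{"ax":0,"ay":0,"az":0,"dx":0,"dy":-0.01,"dz":-0.145,"gripper":0.8},{"ax":0,"ay":0,"az":0,"dx":0,"dy":-0.01,"dz":-0.168,"gripper":0.8}]' ; python3 -m jog '[{"ax":0,"ay":0,"az":0,"dx":0,"dy":0,"dz":0,"gripper":0},{"ax":0,"ay":0,"az":0,"dx":0,"dy":0,"dz":0,"gripper":0},{"ax":0,"ay":0,"az":0,"dx":0,"dy":0,"dz":0,"gripper":0},{"ax":0,"ay":0,"az":0,"dx":0,"dy":0,"dz":0,"gripper":0},{"ax":0,"ay":0,"az":0,"dx":0,"dy":0,"dz":0,"gripper":0}]' 60
python3 -m jog '[{"ax":0,"ay":0,"az":0,"dx":0,"dy":0,"dz":0.02,"gripper":0},{"ax":0,"ay":0,"az":0,"dx":0,"dy":0,"dz":0.06,"gripper":0},{"ax":0,"ay":0,"az":0,"dx":0,"dy":0,"dz":0.1,"gripper":0},{"ax":0,"ay":0,"az":0,"dx":0,"dy":0.01,"dz":0.14,"gripper":0},{"ax":0,"ay":0,"az":0,"dx":0.01,"dy":0.04,"dz":0.17,"gripper":0}]'
```

```text
t: 11.9
tool_pos: [0.4156, -0.3691, 0.1813]
ee_rot: [-3.141, 0.0, 0.09]
contact_force: [-0.8, 0.2, 0.5]
gripper_width: 0.798
t: 12.32
tool_pos: [0.4166, -0.3703, 0.1847]
ee_rot: [3.139, -0.002, 0.09]
contact_force: [0.8, -1.2, 2.7]
gripper_width: 0.45
t: 12.73
tool_pos: [0.4251, -0.3334, 0.3562]
ee_rot: [3.136, -0.003, 0.087]
contact_force: [1.7, -0.3, -3.3]
gripper_width: 0.448
```

```bash
python3 -m jog '[{"ax":0,"ay":0,"az":0,"dx":0.01,"dy":0.032,"dz":0.005,"gripper":0},{"ax":0,"ay":0,"az":0,"dx":0.02,"dy":0.065,"dz":0.01,"gripper":0},{"ax":0,"ay":0,"az":0,"dx":0.03,"dy":0.097,"dz":0.01,"gripper":0},{"ax":0,"ay":0,"az":0,"dx":0.04,"dy":0.13,"dz":0.01,"gripper":0},{"ax":0,"ay":0,"az":0,"dx":0.055,"dy":0.165,"dz":0.01,"gripper":0}]' ; python3 -m jog '[{"ax":0,"ay":0,"az":0,"dx":0.012,"dy":0.034,"dz":0,"gripper":0},{"ax":0,"ay":0,"az":0,"dx":0.024,"dy":0.068,"dz":0,"gripper":0},{"ax":0,"ay":0,"az":0,"dx":0.036,"dy":0.1,"dz":0,"gripper":0},{"ax":0,"ay":0,"az":0,"dx":0.048,"dy":0.135,"dz":0,"gripper":0},{"ax":0,"ay":0,"az":0,"dx":0.06,"dy":0.168,"dz":0,"gripper":0}]' 
python3 -m jog '[{"ax":0,"ay":0,"az":0,"dx":0.012,"dy":0.034,"dz":0,"gripper":0},{"ax":0,"ay":0,"az":0,"dx":0.024,"dy":0.068,"dz":0,"gripper":0},{"ax":0,"ay":0,"az":0,"dx":0.036,"dy":0.1,"dz":0,"gripper":0},{"ax":0,"ay":0,"az":0,"dx":0.048,"dy":0.132,"dz":0,"gripper":0},{"ax":0,"ay":0,"az":0,"dx":0.058,"dy":0.153,"dz":0,"gripper":0}]' ; python3 -m jog '[{"ax":0,"ay":0,"az":0,"dx":0,"dy":0,"dz":-0.02,"gripper":0},{"ax":0,"ay":0,"az":0,"dx":0,"dy":0,"dz":-0.05,"gripper":0},{"ax":0,"ay":0,"az":0,"dx":0,"dy":0,"dz":-0.085,"gripper":0},{"ax":0,"ay":0,"az":0,"dx":0,"dy":0,"dz":-0.12,"gripper":0},{"ax":0,"ay":0,"az":0,"dx":0,"dy":0,"dz":-0.15,"gripper":0}]'
```

```text
t: 13.15
tool_pos: [0.4802, -0.1646, 0.3629]
ee_rot: [3.14, -0.001, 0.089]
contact_force: [1.6, -0.4, -2.4]
gripper_width: 0.45
t: 13.57
tool_pos: [0.5407, 0.0039, 0.3628]
ee_rot: [3.141, -0.002, 0.09]
contact_force: [0.8, -0.1, -3.1]
gripper_width: 0.448
t: 13.98
tool_pos: [0.5987, 0.158, 0.3627]
ee_rot: [-3.141, -0.002, 0.092]
contact_force: [0.3, -1.0, -3.2]
gripper_width: 0.45
t: 14.4
tool_pos: [0.5982, 0.1551, 0.2106]
ee_rot: [-3.141, -0.001, 0.09]
contact_force: [0.2, -0.4, -2.8]
gripper_width: 0.451
```

```bash
python3 -m jog '[{"ax":0,"ay":0,"az":0,"dx":0,"dy":0.016,"dz":0,"gripper":0},{"ax":0,"ay":0,"az":0,"dx":0,"dy":0.016,"dz":-0.01,"gripper":0},{"ax":0,"ay":0,"az":0,"dx":0,"dy":0.016,"dz":-0.0185,"gripper":0},{"ax":0,"ay":0,"az":0,"dx":0,"dy":0.016,"dz":-0.0185,"gripper":0},{"ax":0,"ay":0,"az":0,"dx":0,"dy":0.016,"dz":-0.0185,"gripper":0.7}]'
 python3 -m jog '[{"ax":0,"ay":0,"az":0,"dx":0,"dy":0,"dz":0,"gripper":0.7},{"ax":0,"ay":0,"az":0,"dx":0,"dy":0,"dz":0,"gripper":0.7},{"ax":0,"ay":0,"az":0,"dx":0,"dy":0,"dz":0.03,"gripper":0.7},{"ax":0,"ay":0,"az":0,"dx":0,"dy":0,"dz":0.07,"gripper":0.7},{"ax":0,"ay":0,"az":0,"dx":0,"dy":0,"dz":0.11,"gripper":0.7}]';  python3 -m jog '[{"ax":0,"ay":0,"az":0,"dx":0,"dy":0,"dz":0.04,"gripper":1},{"ax":0,"ay":0,"az":0,"dx":0,"dy":0,"dz":0.08,"gripper":1},{"ax":0,"ay":0,"az":0,"dx":0,"dy":-0.04,"dz":0.1,"gripper":1},{"ax":0,"ay":0,"az":0,"dx":-0.01,"dy":-0.08,"dz":0.1,"gripper":1},{"ax":0,"ay":0,"az":0,"dx":-0.02,"dy":-0.12,"dz":0.1,"gripper":1}]';python3 -c "
from h import *;snap('wrist','w8');st();snap('scene','s8');snap('side','d8')"
```

```text
t: 14.82
tool_pos: [0.5987, 0.1706, 0.1935]
ee_rot: [3.141, -0.001, 0.09]
contact_force: [-0.0, -1.3, -0.1]
gripper_width: 0.579
t: 15.23
tool_pos: [0.5981, 0.1706, 0.3045]
ee_rot: [3.142, 0.001, 0.09]
contact_force: [1.8, 0.3, 0.0]
gripper_width: 0.697
t: 15.65
tool_pos: [0.5792, 0.0517, 0.4059]
ee_rot: [3.141, -0.005, 0.092]
contact_force: [0.8, -1.2, -0.9]
gripper_width: 0.999
t 15.7 p [0.5775 0.0454 0.405 ] r [ 3.138e+00 -2.000e-03  8.700e-02] F [ 1.  -4.7  0.4] g 0.997 q [-0.05  0.39 -0.    1.17 -0.    1.44]
```

View pics/w8.png

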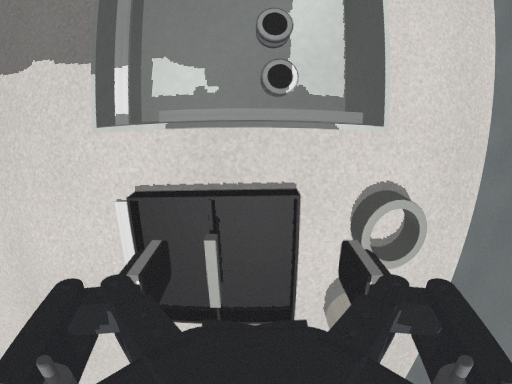

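View pics/s8.png

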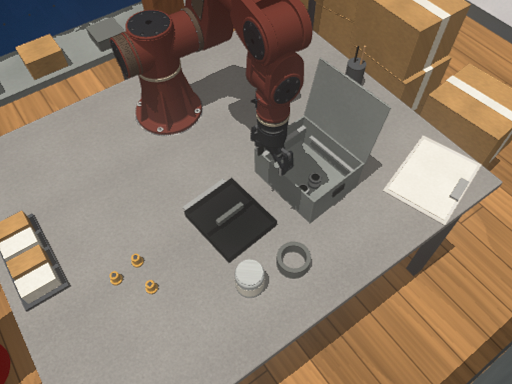

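```bash
python3 -m jog '[{"ax":0,"ay":0,"az":0,"dx":-0.007,"dy":0.02,"dz":0.02,"gripper":1},{"ax":0,"ay":0,"az":0,"dx":-0.014,"dy":0.04,"dz":0.04,"gripper":1},{"ax":0,"ay":0,"az":0,"dx":-0.02,"dy":0.065,"dz":0.06,"gripper":1},{"ax":0,"ay":0,"az":0,"dx":-0.027,"dy":0.1,"dz":0.08,"gripper":1},{"ax":0,"ay":0,"az":0,"dx":-0.027,"dy":0.1,"dz":0.08,"gripper":1}]';python3 -c "
from h import *;snap('wrist','w9');st()
a=cv2.imread('pics/w9.png');cv2.imwrite('pics/w9z.png',cv2.resize(a,(800,600),interpolation=cv2.INTER_CUBIC))"
```

```text
t: 16.22
tool_pos: [0.551, 0.1578, 0.4876]
ee_rot: [-3.139, -0.006, 0.094]
contact_force: [1.3, 0.7, 0.6]
gripper_width: 1.0
t 16.27 p [0.5515 0.1559 0.4856] r [-3.141 -0.005  0.094] F [-0.3 -0.3 -1.1] g 1.0 q [0.15 0.36 0.15 1.36 0.   1.62]
```

View pics/w9z.png

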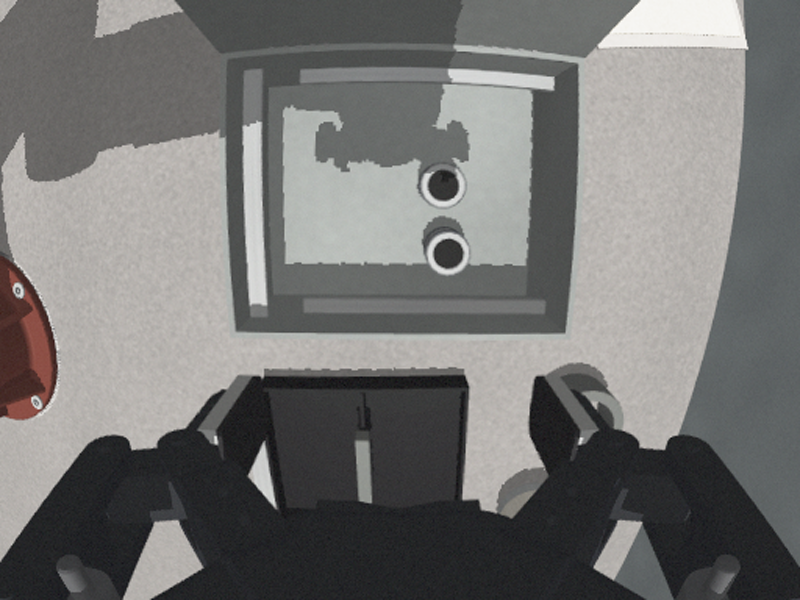

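Run:
```python
from h import *
w=load('w9');k=1.5625
P=[onz(w,u/k,v/k,.125,True)[:2] for u,v in [(227,60),(579,63),(566,333),(236,333)]]
print(np.round(P,4)); P=np.array(P);print('ctr',P.mean(0),'yaws',[np.arctan2(*(b-a)[::-1]) for a,b in [(P[0],P[1]),(P[3],P[2])]],np.arctan2(-(P[0]-P[3])[0],(P[0]-P[3])[1]),np.arctan2(-(P[1]-P[2])[0],(P[1]-P[2])[1]))
print('sizes',np.linalg.norm(P[0]-P[1]),np.linalg.norm(P[3]-P[2]),np.linalg.norm(P[0]-P[3]),np.linalg.norm(P[1]-P[2]))
for u,v in [(300,305),(545,307),(300,77),(553,82)]:print('rail',np.round(onz(w,u/k,v/k,.07,True)[:2],4))
for u,v in [(265,125),(265,304)]:print('lip edge',np.round(onz(w,u/k,v/k,.084,True)[:2],4))
print('gripbar +y end',onz(w,363/k,430/k,.054,True))
for u,v in [(263,388),(468,385)]:print('tray rim',np.round(onz(w,u/k,v/k,.032,True)[:2],4))
for u,v in [(442,186),(448,253)]:print('coup',np.round(onz(w,u/k,v/k,.045,True)[:2],4))
w=load('w8')
for u,v in [(209,235),(214,306)]:print('bar w8',np.round(onz(w,u,v,.054,True)[:2],4))
for u,v in [(128,196),(299,189)]:print('rim w8',np.round(onz(w,u,v,.032,True)[:2],4))
```

```text
[[0.4126 0.31  ]
 [0.672  0.3336]
 [0.6903 0.1246]
 [0.4308 0.1007]]
ctr [0.55145284 0.21723559] yaws [np.float64(0.09090598781062409), np.float64(0.09147632449269291)] 0.08696097149735808 0.08728157567632583
sizes 0.2605041760429116 0.2605720978634781 0.21004205120188277 0.20989318154299624
rail [0.4718 0.1121]
rail [0.689  0.1303]
rail [0.4578 0.3082]
rail [0.6703 0.3285]
lip edge [0.4357 0.2643]
lip edge [0.4436 0.1143]
gripbar +y end [ 0.53520373 -0.01702138  0.054     ]
tray rim [0.4273 0.0073]
tray rim [0.6375 0.0319]
coup [0.5865 0.2249]
coup [0.5984 0.1656]
bar w8 [ 0.5337 -0.0227]
bar w8 [ 0.5431 -0.1267]
rim w8 [0.423  0.0091]
rim w8 [0.636  0.0371]
```

```bash
python3 -m jog '[{"ax":0,"ay":0,"az":0,"dx":-0.003,"dy":-0.038,"dz":0,"gripper":0.7},{"ax":0,"ay":0,"az":0,"dx":-0.006,"dy":-0.076,"dz":0,"gripper":0.7},{"ax":0,"ay":0,"az":0,"dx":-0.009,"dy":-0.114,"dz":0,"gripper":0.7},{"ax":0,"ay":0,"az":0,"dx":-0.012,"dy":-0.152,"dz":0,"gripper":0.7},{"ax":0,"ay":0,"az":0,"dx":-0.012,"dy":-0.19,"dz":-0.01,"gripper":0.7}]'; python3 -m jog '[{"ax":0,"ay":0,"az":0,"dx":0,"dy":-0.03,"dz":-0.025,"gripper":0.7},{"ax":0,"ay":0,"az":0,"dx":0,"dy":-0.042,"dz":-0.06,"gripper":0.7},{"ax":0,"ay":0,"az":0,"dx":0,"dy":-0.042,"dz":-0.1,"gripper":0.7},{"ax":0,"ay":0,"az":0,"dx":0,"dy":-0.042,"dz":-0.14,"gripper":0.7},{"ax":0,"ay":0,"az":0,"dx":0,"dy":-0.042,"dz":-0.18,"gripper":0.7}]';python3 -c "
from h import *;snap('wrist','w10');st()"
```

```text
t: 16.68
tool_pos: [0.5395, -0.039, 0.4741]
ee_rot: [3.141, -0.002, 0.091]
contact_force: [1.6, 0.5, 0.2]
gripper_width: 0.701
t: 17.1
tool_pos: [0.5394, -0.08, 0.2912]
ee_rot: [3.141, -0.0, 0.089]
contact_force: [1.4, -0.3, -0.2]
gripper_width: 0.7
t 17.15 p [ 0.5367 -0.0791  0.2838] r [-3.138  0.01   0.089] F [-5.1  1.2 -7. ] g 0.7 q [-0.28  0.43 -0.29  0.86 -0.    1.2 ]
```

View pics/w10.png

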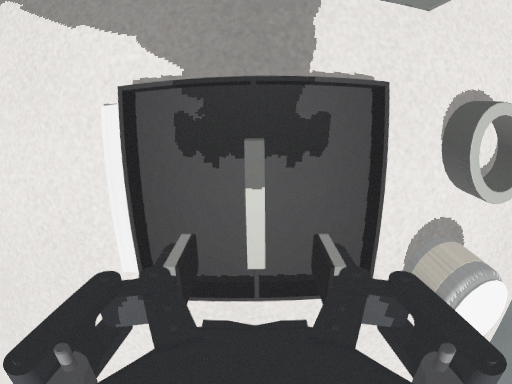

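```bash
python3 -c "
from h import *
w=load('w10')
for p in [(254.5,139),(256.5,268)]: print(onz(w,*p,.054,True))
st()"
```

```text
[ 0.53467026 -0.02836362  0.054     ]
[ 0.54512095 -0.12810651  0.054     ]
t 17.15 p [ 0.5367 -0.0791  0.2838] r [-3.138  0.01   0.089] F [-5.1  1.2 -7. ] g 0.7 q [-0.28  0.43 -0.29  0.86 -0.    1.2 ]
```

```bash
python3 -m jog '[{"ax":0,"ay":0,"az":0,"dx":0.001,"dy":0.002,"dz":-0.025,"gripper":0.6},{"ax":0,"ay":0,"az":0,"dx":0.001,"dy":0.002,"dz":-0.05,"gripper":0.6},{"ax":0,"ay":0,"az":0,"dx":0.001,"dy":0.002,"dz":-0.075,"gripper":0.6},{"ax":0,"ay":0,"az":0,"dx":0.001,"dy":0.002,"dz":-0.085,"gripper":0.6},{"ax":0,"ay":0,"az":0,"dx":0.001,"dy":0.002,"dz":-0.085,"gripper":0.6}]';python3 -c "
from h import *;st()"
```

```text
t: 17.57
tool_pos: [0.54, -0.0772, 0.2066]
ee_rot: [-3.14, 0.004, 0.09]
contact_force: [-0.2, -0.2, 0.2]
gripper_width: 0.601
t 17.57 p [ 0.54   -0.0772  0.2066] r [-3.14   0.004  0.09 ] F [-0.2 -0.2  0.2] g 0.601 q [-0.28  0.52 -0.37  0.68 -0.    1.2 ]
```

```bash
python3 -m jog '[{"ax":0,"ay":0,"az":0,"dx":0,"dy":0,"dz":-0.006,"gripper":0.6},{"ax":0,"ay":0,"az":0,"dx":0,"dy":0,"dz":-0.006,"gripper":0},{"ax":0,"ay":0,"az":0,"dx":0,"dy":0,"dz":-0.006,"gripper":0},{"ax":0,"ay":0,"az":0,"dx":0,"dy":0,"dz":-0.006,"gripper":0},{"ax":0,"ay":0,"az":0,"dx":0,"dy":0,"dz":-0.006,"gripper":0}]' 100; python3 -m jog '[{"ax":0,"ay":0,"az":0,"dx":0,"dy":0,"dz":0,"gripper":0},{"ax":0,"ay":0,"az":0,"dx":0,"dy":0,"dz":0,"gripper":0},{"ax":0,"ay":0,"az":0,"dx":0,"dy":0,"dz":0.01,"gripper":0},{"ax":0,"ay":0,"az":0,"dx":0,"dy":0,"dz":0.025,"gripper":0},{"ax":0,"ay":0,"az":0,"dx":0,"dy":0,"dz":0.05,"gripper":0}]'; python3 -c "
from h import *;st();snap('side','d11')"
```

```text
t: 17.98
tool_pos: [0.5412, -0.0774, 0.2035]
ee_rot: [3.141, -0.001, 0.09]
contact_force: [-3.9, 0.2, 10.1]
gripper_width: 0.142
t: 18.4
tool_pos: [0.5399, -0.077, 0.2516]
ee_rot: [-3.14, 0.003, 0.09]
contact_force: [0.7, 0.4, -3.8]
gripper_width: 0.14
t 18.4 p [ 0.5399 -0.077   0.2516] r [-3.14e+00  3.00e-03  9.00e-02] F [ 0.7  0.4 -3.8] g 0.14 q [-0.28  0.46 -0.33  0.78  0.    1.21]
```

View pics/d11.png

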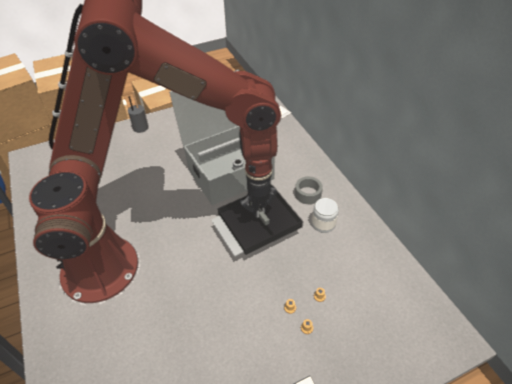

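```bash
python3 -m jog '[{"ax":0,"ay":0,"az":0,"dx":0,"dy":0,"dz":0.03,"gripper":0},{"ax":0,"ay":0,"az":0,"dx":0,"dy":0,"dz":0.065,"gripper":0},{"ax":0,"ay":0,"az":0,"dx":0,"dy":0,"dz":0.1,"gripper":0},{"ax":0,"ay":0,"az":0,"dx":0,"dy":0,"dz":0.135,"gripper":0},{"ax":0,"ay":0,"az":0,"dx":0,"dy":0.01,"dz":0.17,"gripper":0}]'; python3 -m jog '[{"ax":0,"ay":0,"az":0,"dx":-0.005,"dy":0.03,"dz":0,"gripper":0},{"ax":0,"ay":0,"az":0,"dx":-0.01,"dy":0.06,"dz":0,"gripper":0},{"ax":0,"ay":0,"az":0,"dx":-0.015,"dy":0.09,"dz":0,"gripper":0},{"ax":0,"ay":0,"az":0,"dx":-0.02,"dy":0.12,"dz":0,"gripper":0},{"ax":0,"ay":0,"az":0,"dx":-0.025,"dy":0.15,"dz":0,"gripper":0}]'; python3 -m jog '[{"ax":0,"ay":0,"az":0,"dx":-0.007,"dy":0.03,"dz":0,"gripper":0},{"ax":0,"ay":0,"az":0,"dx":-0.014,"dy":0.06,"dz":0,"gripper":0},{"ax":0,"ay":0,"az":0,"dx":-0.021,"dy":0.09,"dz":0,"gripper":0},{"ax":0,"ay":0,"az":0,"dx":-0.028,"dy":0.12,"dz":0,"gripper":0},{"ax":0,"ay":0,"az":0,"dx":-0.028,"dy":0.128,"dz":0,"gripper":0}]'; python3 -c "
from h import *;st();snap('side','d12');snap('scene','s12')"
```

```text
t: 18.87
tool_pos: [0.5404, -0.0681, 0.4245]
ee_rot: [3.141, -0.001, 0.089]
contact_force: [2.5, -0.3, -3.3]
gripper_width: 0.137
t: 19.28
tool_pos: [0.5152, 0.084, 0.4228]
ee_rot: [-3.142, -0.001, 0.09]
contact_force: [0.3, 0.7, -3.5]
gripper_width: 0.146
t: 19.7
tool_pos: [0.4863, 0.2139, 0.4227]
ee_rot: [-3.14, 0.0, 0.093]
contact_force: [-0.7, -0.1, -5.1]
gripper_width: 0.14
t 19.7 p [0.4863 0.2139 0.4227] r [-3.14   0.     0.093] F [-0.7 -0.1 -5.1] g 0.14 q [ 0.28  0.29 -0.1   1.18  0.    1.75]
```

View pics/s12.png

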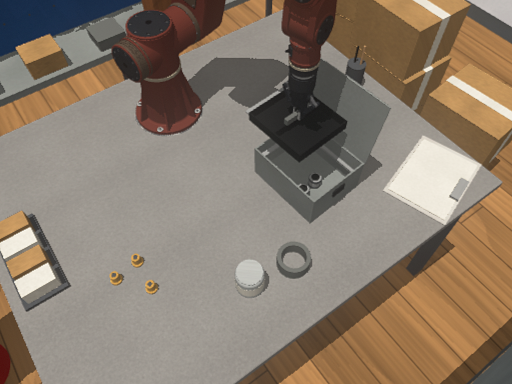

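Run:
```python
from h import *
st()
a=cv2.imread('pics/s12.png');cv2.imwrite('pics/z12.png',cv2.resize(a[70:220,235:395],None,fx=4.5,fy=4.5,interpolation=cv2.INTER_CUBIC))
```

```text
t 19.8 p [0.4874 0.2122 0.4225] r [-3.141 -0.     0.093] F [-0.4 -0.7 -4.4] g 0.139 q [ 0.27  0.29 -0.1   1.17  0.    1.75]
```

View pics/z12.png

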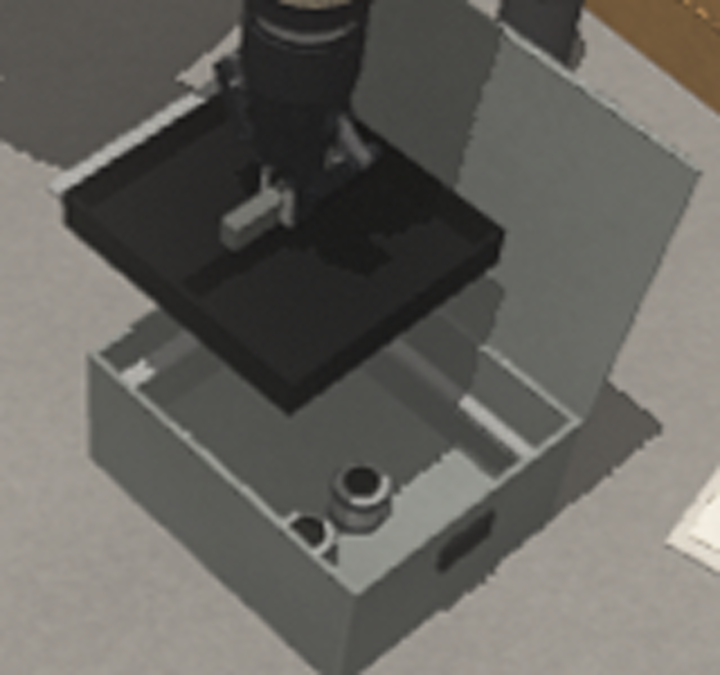

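Run:
```python
from h import *
c=load('s12');C=np.array([.5515,.2172]);y=.09;R=np.array([[np.cos(y),np.sin(y)],[-np.sin(y),np.cos(y)]])
f=lambda u,v,z:np.round(R@(onz(c,u/4.5+235,v/4.5+70,z)[:2]-C),4)
for p in [(65,205),(290,385),(504,235)]:print('tray',f(*p,.2525))
for p in [(92,355),(358,592),(582,422)]:print('chest',f(*p,.125))
print('tcp',R@(np.array([.4874,.2122])-C))
```

```text
tray [-0.1557 -0.1069]
tray [ 0.0511 -0.0995]
tray [0.053  0.0924]
chest [-0.1263 -0.1094]
chest [ 0.1381 -0.1078]
chest [0.1407 0.1075]
tcp [-0.06428996  0.00078145]
```

```bash
python3 -m jog '[{"ax":0.0099,"ay":-0.1096,"az":0,"dx":0,"dy":0.002,"dz":0,"gripper":0},{"ax":0.0198,"ay":-0.219,"az":0,"dx":0,"dy":0.002,"dz":0,"gripper":0},{"ax":0.0297,"ay":-0.3287,"az":0,"dx":0,"dy":0.002,"dz":0,"gripper":0},{"ax":0.0405,"ay":-0.448,"az":0,"dx":0,"dy":0.002,"dz":0,"gripper":0},{"ax":0.0405,"ay":-0.448,"az":0,"dx":0,"dy":0.002,"dz":0,"gripper":0}]'; python3 -c "
from h import *;s=st();snap('side','d13');snap('wrist','w13');c=snap('scene','s13')
a=cv2.imread('pics/s13.png');cv2.imwrite('pics/z13.png',cv2.resize(a[70:220,235:395],None,fx=4.5,fy=4.5,interpolation=cv2.INTER_CUBIC))
a=cv2.imread('pics/d13.png');cv2.imwrite('pics/z13d.png',cv2.resize(a[70:230,130:320],None,fx=3.7,fy=3.7,interpolation=cv2.INTER_CUBIC))
C=np.array([.5515,.2172]);y=.09;R=np.array([[np.cos(y),np.sin(y)],[-np.sin(y),np.cos(y)]]);s=st();print(R@(np.array(s['tool_pos'][:2])-C))
"
```

```text
t: 20.22
tool_pos: [0.4865, 0.2114, 0.4216]
ee_rot: [3.141, -0.455, 0.089]
contact_force: [-0.4, -0.2, -3.6]
gripper_width: 0.141
t 20.22 p [0.4865 0.2114 0.4216] r [ 3.141 -0.455  0.089] F [-0.4 -0.2 -3.6] g 0.141 q [ 0.3   0.09 -0.43  0.6  -0.09  1.76]
t 20.37 p [0.4876 0.212  0.4223] r [ 3.141 -0.445  0.089] F [-0.4 -0.5 -3.3] g 0.138 q [ 0.3   0.1  -0.42  0.62 -0.09  1.76]
[-0.0640642   0.00051826]
```

View pics/z13.png

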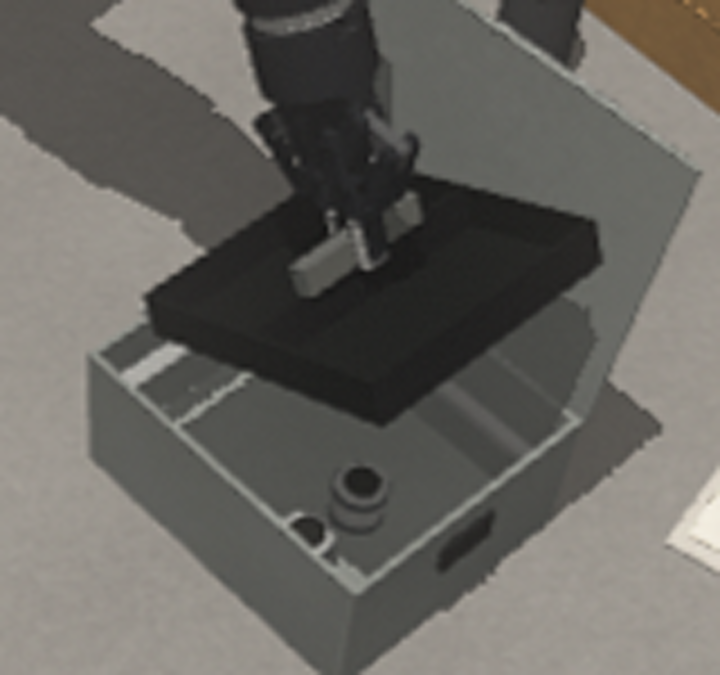

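View pics/z13d.png

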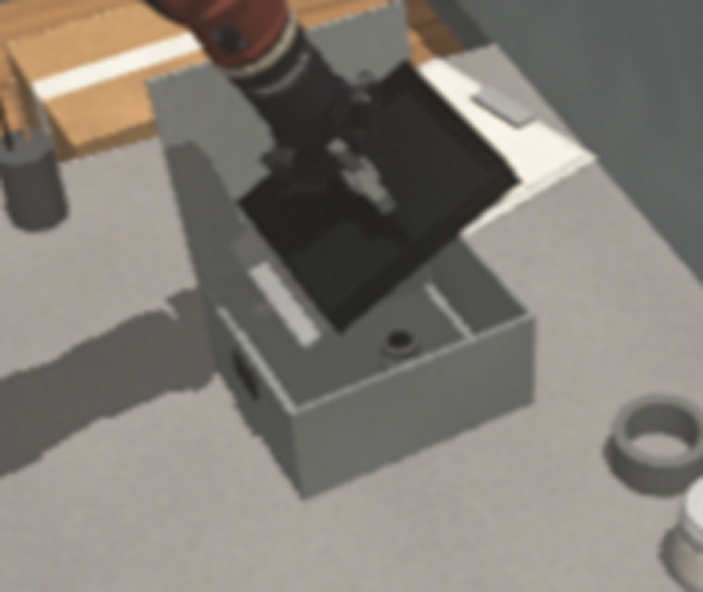

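View pics/w13.png

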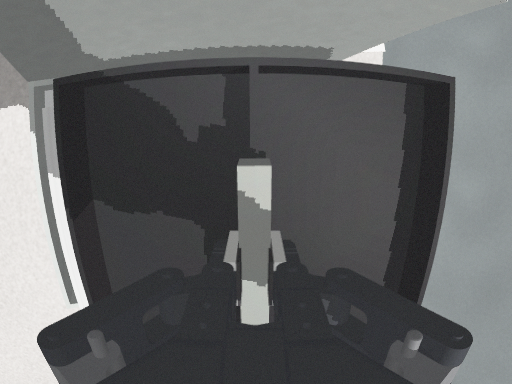

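```bash
python3 -m jog '[{"ax":0,"ay":0,"az":0,"dx":-0.001,"dy":0.001,"dz":-0.02,"gripper":0},{"ax":0,"ay":0,"az":0,"dx":-0.001,"dy":0.002,"dz":-0.04,"gripper":0},{"ax":0,"ay":0,"az":0,"dx":-0.001,"dy":0.002,"dz":-0.06,"gripper":0},{"ax":0,"ay":0,"az":0,"dx":-0.001,"dy":0.002,"dz":-0.075,"gripper":0},{"ax":0,"ay":0,"az":0,"dx":-0.001,"dy":0.002,"dz":-0.075,"gripper":0}]'; python3 -m jog '[{"ax":0,"ay":0,"az":0,"dx":0,"dy":0,"dz":-0.012,"gripper":0},{"ax":0,"ay":0,"az":0,"dx":0,"dy":0,"dz":-0.024,"gripper":0},{"ax":0,"ay":0,"az":0,"dx":0,"dy":0,"dz":-0.036,"gripper":0},{"ax":0,"ay":0,"az":0,"dx":0,"dy":0,"dz":-0.045,"gripper":0},{"ax":0,"ay":0,"az":0,"dx":0,"dy":0,"dz":-0.045,"gripper":0}]';python3 -c "
from h import *;s=st();snap('side','d14');snap('wrist','w14');c=snap('scene','s14')
a=cv2.imread('pics/s14.png');cv2.imwrite('pics/z14.png',cv2.resize(a[70:220,235:395],None,fx=4.5,fy=4.5,interpolation=cv2.INTER_CUBIC))
a=cv2.imread('pics/d14.png');cv2.imwrite('pics/z14d.png',cv2.resize(a[70:230,130:320],None,fx=3.7,fy=3.7,interpolation=cv2.INTER_CUBIC))
C=np.array([.5515,.2172]);y=.09;R=np.array([[np.cos(y),np.sin(y)],[-np.sin(y),np.cos(y)]]);s=st();print(R@(np.array(s['tool_pos'][:2])-C))
"
```

```text
t: 20.78
tool_pos: [0.4864, 0.214, 0.3437]
ee_rot: [3.14, -0.44, 0.09]
contact_force: [-1.1, -0.8, -3.9]
gripper_width: 0.143
t: 21.2
tool_pos: [0.4874, 0.2145, 0.3012]
ee_rot: [3.141, -0.446, 0.09]
contact_force: [0.3, -0.5, -3.4]
gripper_width: 0.144
t 21.2 p [0.4874 0.2145 0.3012] r [ 3.141 -0.446  0.09 ] F [ 0.3 -0.5 -3.4] g 0.144 q [ 0.3   0.23 -0.62  0.29 -0.09  1.76]
t 21.35 p [0.4878 0.2148 0.3031] r [-3.141 -0.45   0.09 ] F [ 1.1  0.5 -3.6] g 0.138 q [ 0.3   0.22 -0.62  0.29 -0.09  1.76]
[-0.06362222  0.00331768]
```

View pics/z14.png

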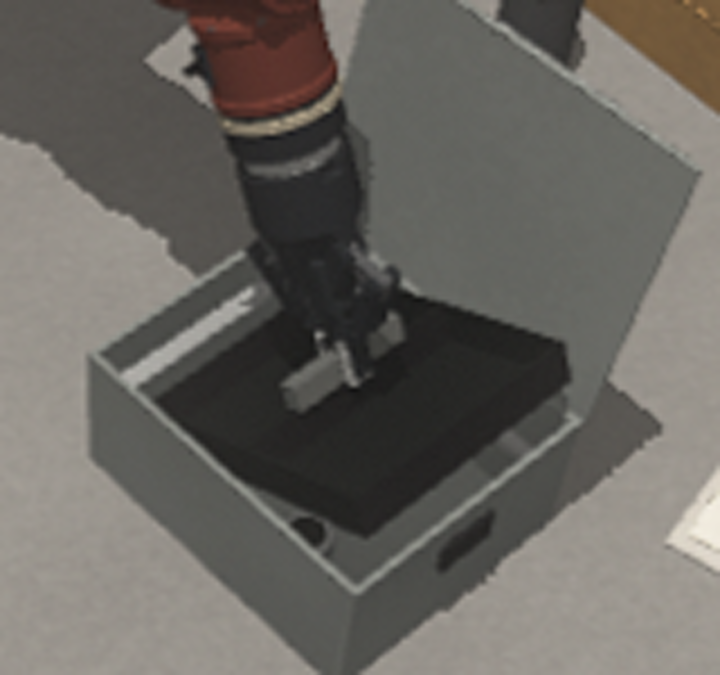

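View pics/z14d.png

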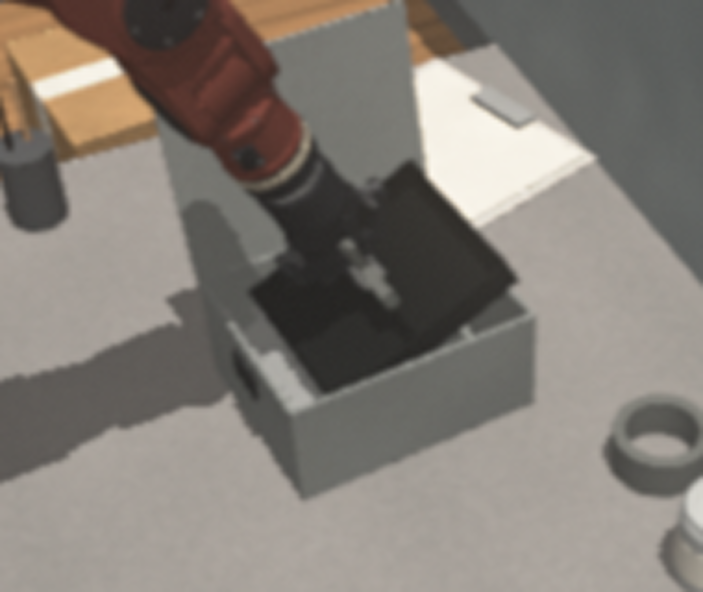

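```bash
python3 -m jog '[{"ax":0,"ay":0,"az":0,"dx":-0.006,"dy":-0.0005,"dz":0,"gripper":0},{"ax":0,"ay":0,"az":0,"dx":-0.012,"dy":-0.001,"dz":0,"gripper":0},{"ax":0,"ay":0,"az":0,"dx":-0.018,"dy":-0.0015,"dz":0,"gripper":0},{"ax":0,"ay":0,"az":0,"dx":-0.022,"dy":-0.002,"dz":0,"gripper":0},{"ax":0,"ay":0,"az":0,"dx":-0.022,"dy":-0.002,"dz":0,"gripper":0}]';python3 -c "
from h import *;s=st()
C=np.array([.5515,.2172]);y=.09;R=np.array([[np.cos(y),np.sin(y)],[-np.sin(y),np.cos(y)]]);s=st();print(R@(np.array(s['tool_pos'][:2])-C))
"
```

```text
t: 21.77
tool_pos: [0.4637, 0.2126, 0.3021]
ee_rot: [3.142, -0.449, 0.09]
contact_force: [0.6, 0.3, -4.4]
gripper_width: 0.138
t 21.77 p [0.4637 0.2126 0.3021] r [ 3.142 -0.449  0.09 ] F [ 0.6  0.3 -4.4] g 0.138 q [ 0.32  0.19 -0.67  0.27 -0.1   1.77]
t 21.77 p [0.4637 0.2126 0.3021] r [ 3.142 -0.449  0.09 ] F [ 0.6  0.3 -4.4] g 0.138 q [ 0.32  0.19 -0.67  0.27 -0.1   1.77]
[-0.08784616  0.00333125]
```

```bash
python3 -m jog '[{"ax":-0.0027,"ay":0.0299,"az":0,"dx":0.0073,"dy":0.0007,"dz":-0.0004,"gripper":0},{"ax":-0.0054,"ay":0.0598,"az":0,"dx":0.0144,"dy":0.0013,"dz":-0.0009,"gripper":0},{"ax":-0.0081,"ay":0.0896,"az":0,"dx":0.0216,"dy":0.002,"dz":-0.0017,"gripper":0},{"ax":-0.0108,"ay":0.1195,"az":0,"dx":0.0288,"dy":0.0026,"dz":-0.0026,"gripper":0},{"ax":-0.0135,"ay":0.1494,"az":0,"dx":0.0359,"dy":0.0032,"dz":-0.0037,"gripper":0}]';python3 -c "
from h import *;s=st();snap('wrist','w15');c=snap('scene','s15')
a=cv2.imread('pics/s15.png');cv2.imwrite('pics/z15.png',cv2.resize(a[70:220,235:395],None,fx=4.5,fy=4.5,interpolation=cv2.INTER_CUBIC))
C=np.array([.5515,.2172]);y=.09;R=np.array([[np.cos(y),np.sin(y)],[-np.sin(y),np.cos(y)]]);s=st();print(R@(np.array(s['tool_pos'][:2])-C))
"
```

```text
t: 22.18
tool_pos: [0.5013, 0.216, 0.2986]
ee_rot: [-3.141, -0.299, 0.09]
contact_force: [0.3, 0.1, -4.1]
gripper_width: 0.14
t 22.18 p [0.5013 0.216  0.2986] r [-3.141 -0.299  0.09 ] F [ 0.3  0.1 -4.1] g 0.14 q [ 0.29  0.29 -0.49  0.5  -0.06  1.76]
t 22.28 p [0.5021 0.216  0.2986] r [-3.141 -0.301  0.089] F [ 1.   0.2 -4.1] g 0.144 q [ 0.29  0.3  -0.49  0.49 -0.06  1.76]
[-0.04931213  0.00325315]
```

View pics/z15.png

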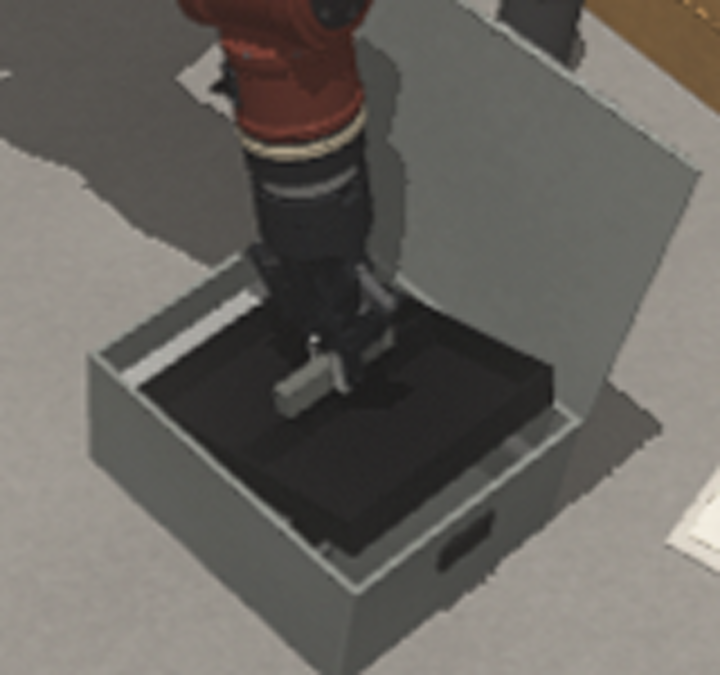

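```bash
python3 -m jog '[{"ax":-0.0027,"ay":0.0299,"az":0,"dx":0.0065,"dy":0.0006,"dz":-0.0019,"gripper":0},{"ax":-0.0054,"ay":0.0598,"az":0,"dx":0.0133,"dy":0.0012,"dz":-0.0035,"gripper":0},{"ax":-0.0081,"ay":0.0896,"az":0,"dx":0.0202,"dy":0.0018,"dz":-0.0053,"gripper":0},{"ax":-0.0108,"ay":0.1195,"az":0,"dx":0.0269,"dy":0.0024,"dz":-0.0077,"gripper":0},{"ax":-0.0135,"ay":0.1494,"az":0,"dx":0.0336,"dy":0.003,"dz":-0.01,"gripper":0}]';python3 -c "
from h import *
C=np.array([.5515,.2172]);y=.09;R=np.array([[np.cos(y),np.sin(y)],[-np.sin(y),np.cos(y)]]);s=st();print(R@(np.array(s['tool_pos'][:2])-C))
"
```

```text
t: 22.7
tool_pos: [0.5344, 0.219, 0.2884]
ee_rot: [-3.142, -0.15, 0.09]
contact_force: [-0.7, 0.1, -3.7]
gripper_width: 0.141
t 22.7 p [0.5344 0.219  0.2884] r [-3.142 -0.15   0.09 ] F [-0.7  0.1 -3.7] g 0.141 q [ 0.27  0.41 -0.31  0.7  -0.03  1.75]
[-0.01688676  0.00333496]
```

```bash
python3 -m jog '[{"ax":-0.0027,"ay":0.0299,"az":0,"dx":0.0072,"dy":0.0006,"dz":-0.0027,"gripper":0},{"ax":-0.0054,"ay":0.0598,"az":0,"dx":0.0136,"dy":0.0012,"dz":-0.0054,"gripper":0},{"ax":-0.0081,"ay":0.0896,"az":0,"dx":0.02,"dy":0.0018,"dz":-0.0085,"gripper":0},{"ax":-0.0108,"ay":0.1195,"az":0,"dx":0.0263,"dy":0.0024,"dz":-0.0117,"gripper":0},{"ax":-0.0135,"ay":0.1494,"az":0,"dx":0.0322,"dy":0.0029,"dz":-0.015,"gripper":0}]';python3 -c "
from h import *
C=np.array([.5515,.2172]);y=.09;R=np.array([[np.cos(y),np.sin(y)],[-np.sin(y),np.cos(y)]]);s=st();print(R@(np.array(s['tool_pos'][:2])-C))
snap('wrist','w16');c=snap('scene','s16')
a=cv2.imread('pics/s16.png');cv2.imwrite('pics/z16.png',cv2.resize(a[70:220,235:395],None,fx=4.5,fy=4.5,interpolation=cv2.INTER_CUBIC))
st()"
```

```text
t: 23.12
tool_pos: [0.5669, 0.222, 0.2734]
ee_rot: [3.142, -0.0, 0.09]
contact_force: [1.8, 0.1, 5.3]
gripper_width: 0.143
t 23.12 p [0.5669 0.222  0.2734] r [ 3.142 -0.     0.09 ] F [1.8 0.1 5.3] g 0.143 q [ 0.25  0.54 -0.12  0.91 -0.    1.73]
[0.01572797 0.00337314]
t 23.22 p [0.5672 0.222  0.2735] r [-3.141 -0.     0.09 ] F [-0.8  0.5  0.2] g 0.143 q [ 0.25  0.54 -0.12  0.91  0.    1.73]
```

View pics/z16.png

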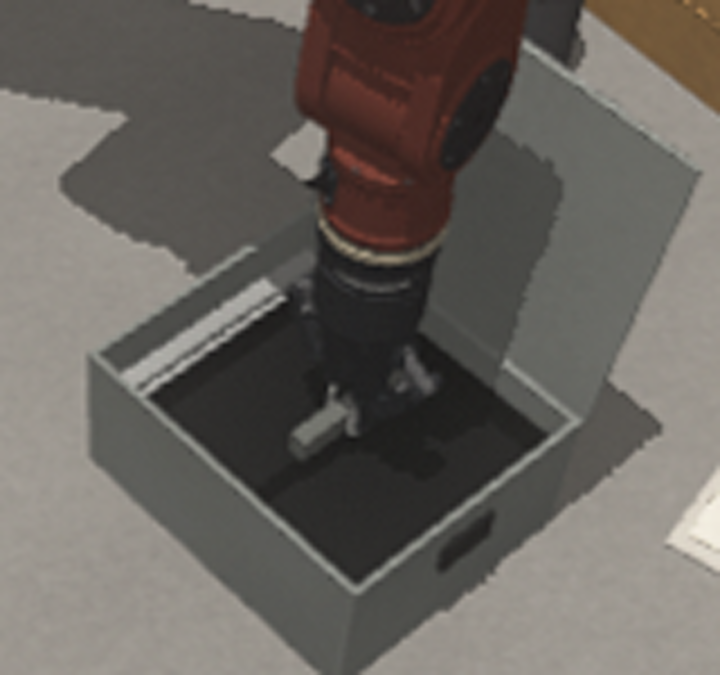

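View pics/w16.png

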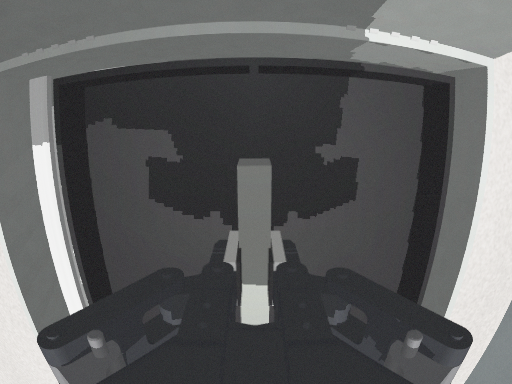

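```bash
python3 -m jog '[{"ax":0,"ay":0,"az":0,"dx":0,"dy":0,"dz":0,"gripper":0.5},{"ax":0,"ay":0,"az":0,"dx":0,"dy":0,"dz":0,"gripper":0.5},{"ax":0,"ay":0,"az":0,"dx":0,"dy":0,"dz":0,"gripper":0.5},{"ax":0,"ay":0,"az":0,"dx":0,"dy":0,"dz":0.03,"gripper":0.5},{"ax":0,"ay":0,"az":0,"dx":0,"dy":0,"dz":0.07,"gripper":0.5}]';python3 -m jog '[{"ax":0,"ay":0,"az":0,"dx":-0.003,"dy":-0.01,"dz":0.04,"gripper":0.8},{"ax":0,"ay":0,"az":0,"dx":-0.006,"dy":-0.02,"dz":0.08,"gripper":0.8},{"ax":0,"ay":0,"az":0,"dx":-0.01,"dy":-0.04,"dz":0.11,"gripper":0.8},{"ax":0,"ay":0,"az":0,"dx":-0.015,"dy":-0.065,"dz":0.14,"gripper":0.8},{"ax":0,"ay":0,"az":0,"dx":-0.015,"dy":-0.065,"dz":0.14,"gripper":0.8}]'; python3 -c "
from h import *
snap('wrist','w17');c=snap('scene','s17')
a=cv2.imread('pics/w17.png');cv2.imwrite('pics/z17w.png',cv2.resize(a,(800,600),interpolation=cv2.INTER_CUBIC))
a=cv2.imread('pics/s17.png');cv2.imwrite('pics/z17.png',cv2.resize(a[70:220,235:395],None,fx=4.5,fy=4.5,interpolation=cv2.INTER_CUBIC))
st()"
```

```text
t: 23.63
tool_pos: [0.5651, 0.2215, 0.3413]
ee_rot: [3.14, 0.006, 0.09]
contact_force: [0.8, 0.9, -0.4]
gripper_width: 0.5
t: 24.05
tool_pos: [0.5515, 0.1542, 0.4901]
ee_rot: [3.141, -0.01, 0.088]
contact_force: [1.7, 0.4, 0.2]
gripper_width: 0.8
t 24.15 p [0.5515 0.1561 0.4851] r [-3.141 -0.004  0.089] F [ 0.4  0.9 -1.2] g 0.802 q [ 0.15  0.36  0.15  1.36 -0.    1.63]
```

View pics/z17.png

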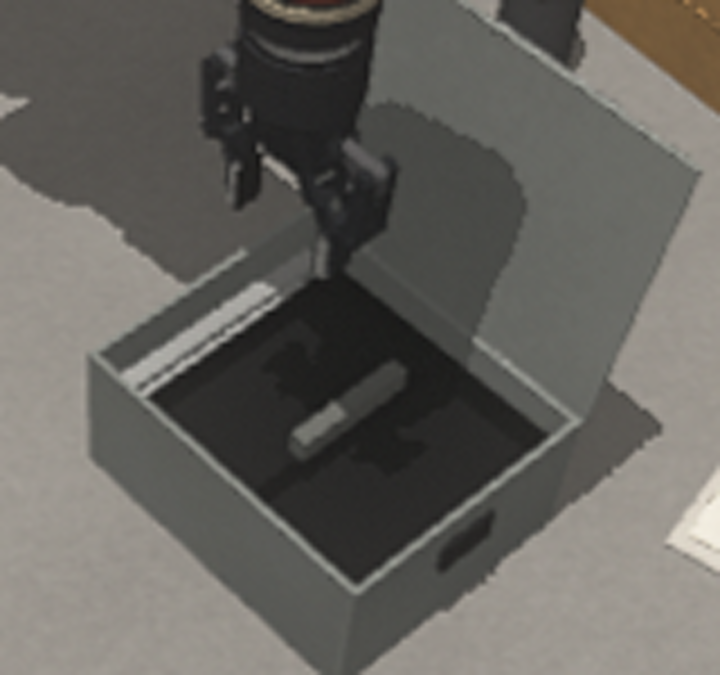

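View pics/z17w.png

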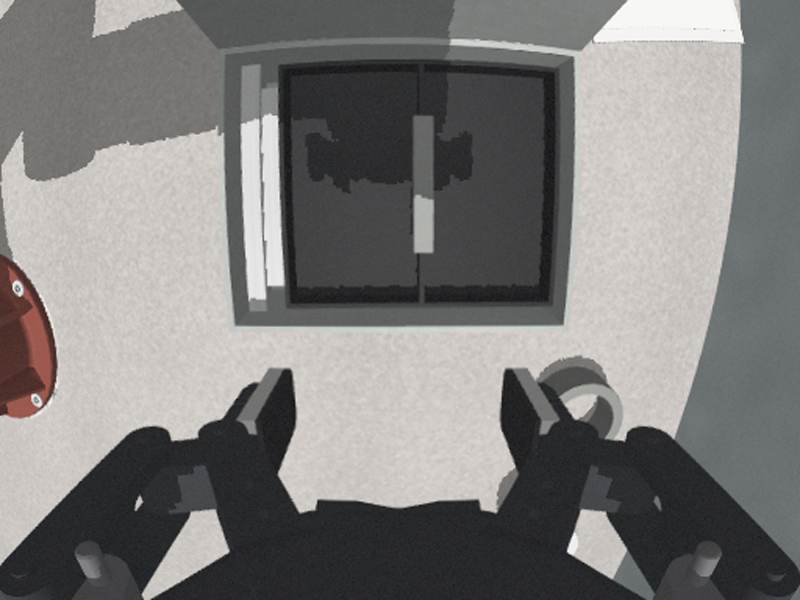

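```bash
cat >> h.py <<'E'
C=np.array([.5515,.2172]);_y=.09;RC=np.array([[np.cos(_y),np.sin(_y)],[-np.sin(_y),np.cos(_y)]])
def ch(p): return RC@(np.array(p)[:2]-C)
E
python3 - <<'E'
from h import *
w=load('w17');k=1.5625
print('rim',[np.round(ch(onz(w,u/k,v/k,.102,True)),4) for u,v in [(279,66),(560,69),(554,305),(285,305)]])
print('inner chest top',[np.round(ch(onz(w,u/k,v/k,.125,True)),4) for u,v in [(224,53),(576,56),(564,327),(235,326)]])
print('bar',[np.round(ch(onz(w,u/k,v/k,.124,True)),4) for u,v in [(413,116),(433,116),(434,252),(414,252)]])
E
```

```text
rim [array([-0.0934,  0.0978]), array([0.1266, 0.0991]), array([ 0.1281, -0.0949]), array([-0.0938, -0.0938])]
inner chest top [array([-0.1308,  0.1071]), array([0.1315, 0.1054]), array([ 0.1299, -0.1066]), array([-0.1307, -0.1043])]
bar [array([0.0087, 0.0511]), array([0.0229, 0.0513]), array([ 0.0242, -0.0479]), array([ 0.0096, -0.0479])]
```

```bash
for i in 1 2 3; do python3 -m jog '[{"ax":0,"ay":0,"az":0,"dx":-0.001,"dy":-0.04,"dz":-0.005,"gripper":0.6},{"ax":0,"ay":0,"az":0,"dx":-0.003,"dy":-0.08,"dz":-0.01,"gripper":0.6},{"ax":0,"ay":0,"az":0,"dx":-0.005,"dy":-0.12,"dz":-0.015,"gripper":0.6},{"ax":0,"ay":0,"az":0,"dx":-0.006,"dy":-0.16,"dz":-0.02,"gripper":0.6},{"ax":0,"ay":0,"az":0,"dx":-0.007,"dy":-0.2,"dz":-0.025,"gripper":0.6}]'; done; python3 -m jog '[{"ax":0,"ay":0,"az":0,"dx":0,"dy":-0.03,"dz":0,"gripper":0.6},{"ax":0,"ay":0,"az":0,"dx":0,"dy":-0.03,"dz":0,"gripper":0.6},{"ax":0,"ay":0,"az":0,"dx":0,"dy":-0.03,"dz":0,"gripper":0.6},{"ax":0,"ay":0,"az":0,"dx":0,"dy":-0.03,"dz":0,"gripper":0.6},{"ax":0,"ay":0,"az":0,"dx":0,"dy":-0.03,"dz":0,"gripper":0.6}]'; python3 -c "
from h import *
snap('wrist','w18');c=snap('scene','s18');st()"
```

```text
t: 24.57
tool_pos: [0.544, -0.0441, 0.4569]
ee_rot: [-3.141, 0.001, 0.091]
contact_force: [1.2, -0.2, 0.2]
gripper_width: 0.597
t: 24.98
tool_pos: [0.5372, -0.2444, 0.4318]
ee_rot: [-3.141, 0.001, 0.091]
contact_force: [1.3, -0.1, 0.7]
gripper_width: 0.599
t: 25.4
tool_pos: [0.5305, -0.4444, 0.4066]
ee_rot: [-3.14, 0.001, 0.091]
contact_force: [1.2, -0.3, 1.0]
gripper_width: 0.596
t: 25.82
tool_pos: [0.5311, -0.4718, 0.408]
ee_rot: [-3.141, 0.001, 0.091]
contact_force: [0.2, 0.2, 1.0]
gripper_width: 0.599
t 25.92 p [ 0.5312 -0.4718  0.4087] r [-3.142  0.     0.092] F [ 0.4  0.4 -0.4] g 0.596 q [-0.83  0.67  0.47  1.37 -0.    0.65]
```

View pics/w18.png

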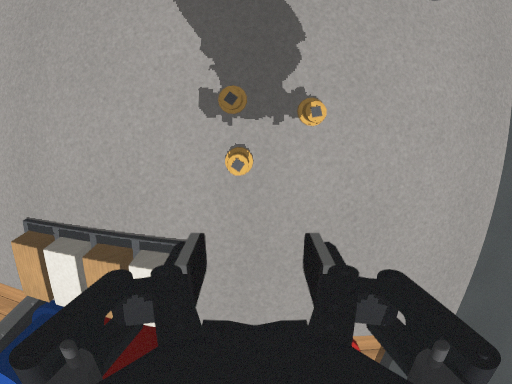

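View pics/s18.png

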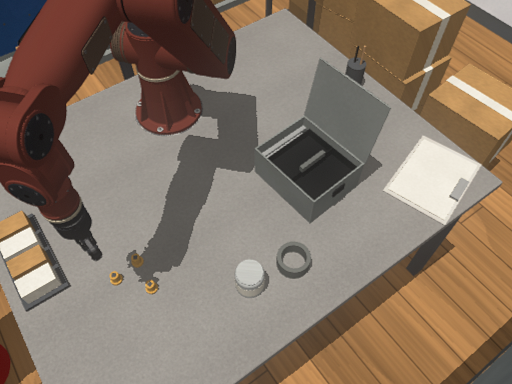

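```bash
python3 -c "
from h import *
w=load('w18')
for p in [(231,99),(238,164),(316,112)]: print(np.round(onz(w,*p,.034,True),4))
st()"
```

```text
[ 0.4962 -0.3877  0.034 ]
[ 0.5105 -0.4625  0.034 ]
[ 0.5948 -0.3926  0.034 ]
t 25.92 p [ 0.5312 -0.4718  0.4087] r [-3.142  0.     0.092] F [ 0.4  0.4 -0.4] g 0.596 q [-0.83  0.67  0.47  1.37 -0.    0.65]
```

```bash
python3 -m jog '[{"ax":0,"ay":0,"az":0,"dx":-0.01,"dy":0.005,"dz":-0.035,"gripper":0.6},{"ax":0,"ay":0,"az":0,"dx":-0.02,"dy":0.009,"dz":-0.075,"gripper":0.6},{"ax":0,"ay":0,"az":0,"dx":-0.021,"dy":0.009,"dz":-0.115,"gripper":0.6},{"ax":0,"ay":0,"az":0,"dx":-0.021,"dy":0.009,"dz":-0.15,"gripper":0.6},{"ax":0,"ay":0,"az":0,"dx":-0.021,"dy":0.009,"dz":-0.185,"gripper":0.6}]' 40;  python3 -m jog '[{"ax":0,"ay":0,"az":0,"dx":0,"dy":0,"dz":-0.02,"gripper":0.6},{"ax":0,"ay":0,"az":0,"dx":0,"dy":0,"dz":-0.04,"gripper":0.6},{"ax":0,"ay":0,"az":0,"dx":0,"dy":0,"dz":-0.04,"gripper":0},{"ax":0,"ay":0,"az":0,"dx":0,"dy":0,"dz":-0.04,"gripper":0},{"ax":0,"ay":0,"az":0,"dx":0,"dy":0,"dz":-0.04,"gripper":0}]';  python3 -m jog '[{"ax":0,"ay":0,"az":0,"dx":0,"dy":0,"dz":0,"gripper":0},{"ax":0,"ay":0,"az":0,"dx":0,"dy":0,"dz":0.01,"gripper":0},{"ax":0,"ay":0,"az":0,"dx":0,"dy":0,"dz":0.04,"gripper":0},{"ax":0,"ay":0,"az":0,"dx":0,"dy":0,"dz":0.08,"gripper":0},{"ax":0,"ay":0,"az":0,"dx":0,"dy":0,"dz":0.12,"gripper":0}]'
```

```text
t: 26.33
tool_pos: [0.5096, -0.4629, 0.2225]
ee_rot: [3.141, -0.0, 0.091]
contact_force: [0.2, -0.3, 0.4]
gripper_width: 0.599
t: 26.75
tool_pos: [0.5102, -0.4642, 0.185]
ee_rot: [3.14, -0.001, 0.091]
contact_force: [0.1, 0.2, -1.0]
gripper_width: 0.29
t: 27.17
tool_pos: [0.5093, -0.4638, 0.3058]
ee_rot: [-3.141, 0.0, 0.09]
contact_force: [0.5, -1.8, -0.1]
gripper_width: 0.285
```

```bash
python3 -m jog '[{"ax":0,"ay":0,"az":0,"dx":0.001,"dy":0.03,"dz":0.02,"gripper":0},{"ax":0,"ay":0,"az":0,"dx":0.002,"dy":0.065,"dz":0.04,"gripper":0},{"ax":0,"ay":0,"az":0,"dx":0.003,"dy":0.1,"dz":0.055,"gripper":0},{"ax":0,"ay":0,"az":0,"dx":0.004,"dy":0.135,"dz":0.06,"gripper":0},{"ax":0,"ay":0,"az":0,"dx":0.005,"dy":0.17,"dz":0.06,"gripper":0}]'; for i in 1 2; do python3 -m jog '[{"ax":0,"ay":0,"az":0,"dx":0.001,"dy":0.039,"dz":0,"gripper":0},{"ax":0,"ay":0,"az":0,"dx":0.002,"dy":0.078,"dz":0,"gripper":0},{"ax":0,"ay":0,"az":0,"dx":0.003,"dy":0.117,"dz":0,"gripper":0},{"ax":0,"ay":0,"az":0,"dx":0.004,"dy":0.156,"dz":0,"gripper":0},{"ax":0,"ay":0,"az":0,"dx":0.004,"dy":0.195,"dz":0,"gripper":0}]'; done; python3 -m jog '[{"ax":0,"ay":0,"az":0,"dx":0,"dy":0.03,"dz":0,"gripper":0},{"ax":0,"ay":0,"az":0,"dx":0,"dy":0.06,"dz":0,"gripper":0},{"ax":0,"ay":0,"az":0,"dx":0,"dy":0.078,"dz":0,"gripper":0},{"ax":0,"ay":0,"az":0,"dx":0,"dy":0.078,"dz":0,"gripper":0},{"ax":0,"ay":0,"az":0,"dx":0,"dy":0.078,"dz":0,"gripper":0}]'
```

```text
t: 27.58
tool_pos: [0.5147, -0.293, 0.3672]
ee_rot: [3.138, -0.004, 0.09]
contact_force: [1.7, 0.1, -0.7]
gripper_width: 0.287
t: 28.0
tool_pos: [0.5183, -0.0974, 0.3653]
ee_rot: [3.141, -0.002, 0.09]
contact_force: [0.7, 0.9, -0.7]
gripper_width: 0.288
t: 28.42
tool_pos: [0.5224, 0.0977, 0.3653]
ee_rot: [3.141, -0.003, 0.09]
contact_force: [1.2, 0.5, -1.5]
gripper_width: 0.287
t: 28.83
tool_pos: [0.5224, 0.1745, 0.3647]
ee_rot: [3.142, -0.002, 0.092]
contact_force: [-1.4, 0.3, -1.4]
gripper_width: 0.294
```

```bash
python3 -m jog '[{"ax":0,"ay":0,"az":0,"dx":0,"dy":0,"dz":-0.03,"gripper":0},{"ax":0,"ay":0,"az":0,"dx":0,"dy":0,"dz":-0.06,"gripper":0},{"ax":0,"ay":0,"az":0,"dx":0,"dy":0,"dz":-0.09,"gripper":0},{"ax":0,"ay":0,"az":0,"dx":0,"dy":0,"dz":-0.104,"gripper":0},{"ax":0,"ay":0,"az":0,"dx":0,"dy":0,"dz":-0.104,"gripper":0}]'; python3 -m jog '[{"ax":0,"ay":0,"az":0,"dx":0,"dy":0,"dz":0,"gripper":0.6},{"ax":0,"ay":0,"az":0,"dx":0,"dy":0,"dz":0,"gripper":0.6},{"ax":0,"ay":0,"az":0,"dx":0,"dy":0,"dz":0,"gripper":0.6},{"ax":0,"ay":0,"az":0,"dx":0,"dy":0,"dz":0.04,"gripper":0.6},{"ax":0,"ay":0,"az":0,"dx":0,"dy":0,"dz":0.08,"gripper":0.6}]'; python3 -m jog '[{"ax":0,"ay":0,"az":0,"dx":0,"dy":-0.03,"dz":0.03,"gripper":0.6},{"ax":0,"ay":0,"az":0,"dx":0,"dy":-0.065,"dz":0.05,"gripper":0.6},{"ax":0,"ay":0,"az":0,"dx":0,"dy":-0.1,"dz":0.06,"gripper":0.6},{"ax":0,"ay":0,"az":0,"dx":0,"dy":-0.135,"dz":0.06,"gripper":0.6},{"ax":0,"ay":0,"az":0,"dx":0,"dy":-0.17,"dz":0.06,"gripper":0.6}]'; python3 -c "
from h import *
c=snap('scene','s19');st()"
```

```text
t: 29.25
tool_pos: [0.5217, 0.1723, 0.2574]
ee_rot: [3.141, 0.004, 0.088]
contact_force: [-0.3, 0.3, 0.2]
gripper_width: 0.288
t: 29.67
tool_pos: [0.5218, 0.1733, 0.3396]
ee_rot: [3.141, 0.004, 0.09]
contact_force: [1.7, 0.3, 0.3]
gripper_width: 0.599
t: 30.08
tool_pos: [0.5226, 0.0021, 0.4016]
ee_rot: [3.141, -0.004, 0.09]
contact_force: [0.6, 0.2, -0.9]
gripper_width: 0.599
t 30.13 p [ 0.5228 -0.0028  0.401 ] r [ 3.138e+00 -3.000e-03  8.700e-02] F [ 0.3 -4.7  0.6] g 0.601 q [-0.14  0.29 -0.17  1.11 -0.    1.34]
```

View pics/s19.png

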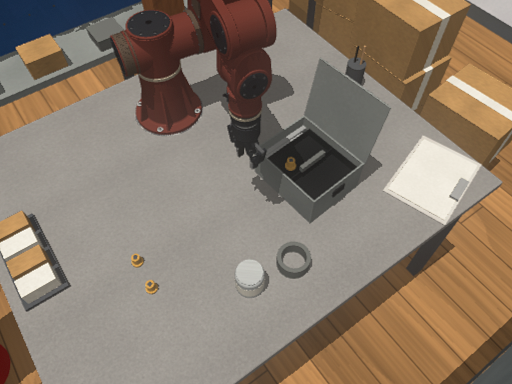

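```bash
python3 -m jog '[{"ax":0,"ay":0,"az":0,"dx":-0.005,"dy":-0.04,"dz":-0.005,"gripper":0.6},{"ax":0,"ay":0,"az":0,"dx":-0.01,"dy":-0.08,"dz":-0.01,"gripper":0.6},{"ax":0,"ay":0,"az":0,"dx":-0.015,"dy":-0.12,"dz":-0.015,"gripper":0.6},{"ax":0,"ay":0,"az":0,"dx":-0.02,"dy":-0.16,"dz":-0.02,"gripper":0.6},{"ax":0,"ay":0,"az":0,"dx":-0.026,"dy":-0.2,"dz":-0.025,"gripper":0.6}]'; python3 -m jog '[{"ax":0,"ay":0,"az":0,"dx":0,"dy":-0.04,"dz":-0.005,"gripper":0.6},{"ax":0,"ay":0,"az":0,"dx":0,"dy":-0.08,"dz":-0.01,"gripper":0.6},{"ax":0,"ay":0,"az":0,"dx":0,"dy":-0.12,"dz":-0.02,"gripper":0.6},{"ax":0,"ay":0,"az":0,"dx":0,"dy":-0.16,"dz":-0.04,"gripper":0.6},{"ax":0,"ay":0,"az":0,"dx":0,"dy":-0.187,"dz":-0.07,"gripper":0.6}]'; python3 -m jog '[{"ax":0,"ay":0,"az":0,"dx":0,"dy":0,"dz":-0.03,"gripper":0.6},{"ax":0,"ay":0,"az":0,"dx":0,"dy":0,"dz":-0.06,"gripper":0.6},{"ax":0,"ay":0,"az":0,"dx":0,"dy":0,"dz":-0.08,"gripper":0.6},{"ax":0,"ay":0,"az":0,"dx":0,"dy":0,"dz":-0.08,"gripper":0.6},{"ax":0,"ay":0,"az":0,"dx":0,"dy":0,"dz":-0.08,"gripper":0.6}]'; python3 -c "
from h import *
c=snap('wrist','w20');st()"
```

```text
t: 30.55
tool_pos: [0.4961, -0.1982, 0.3753]
ee_rot: [3.14, -0.001, 0.09]
contact_force: [1.3, -0.6, 0.3]
gripper_width: 0.596
t: 30.97
tool_pos: [0.4969, -0.3862, 0.3082]
ee_rot: [3.136, -0.004, 0.088]
contact_force: [-0.0, -0.9, 0.5]
gripper_width: 0.602
t: 31.38
tool_pos: [0.4964, -0.3821, 0.2257]
ee_rot: [-3.141, 0.001, 0.09]
contact_force: [0.1, -0.4, 0.8]
gripper_width: 0.6
t 31.43 p [ 0.497  -0.3825  0.227 ] r [ 3.14e+00 -1.00e-03  9.00e-02] F [-1.4  0.1  0. ] g 0.599 q [-0.77  0.62 -0.12  0.83 -0.    0.71]
```

View pics/w20.png

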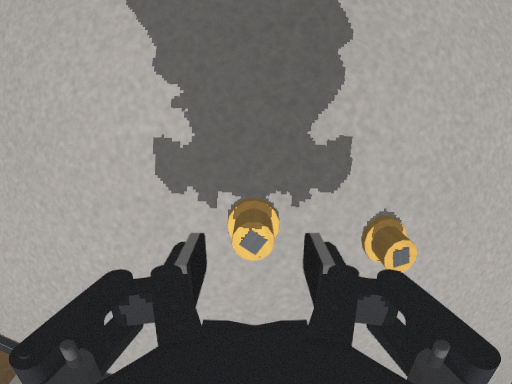

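```bash
python3 -c "
from h import *
print(onz(load('w20'),253.5,242,.034,True))"; python3 -m jog '[{"ax":0,"ay":0,"az":0,"dx":0,"dy":-0.005,"dz":-0.02,"gripper":0.6},{"ax":0,"ay":0,"az":0,"dx":0,"dy":-0.005,"dz":-0.043,"gripper":0.6},{"ax":0,"ay":0,"az":0,"dx":0,"dy":-0.005,"dz":-0.043,"gripper":0.6},{"ax":0,"ay":0,"az":0,"dx":0,"dy":-0.005,"dz":-0.043,"gripper":0},{"ax":0,"ay":0,"az":0,"dx":0,"dy":-0.005,"dz":-0.043,"gripper":0}]';  python3 -m jog '[{"ax":0,"ay":0,"az":0,"dx":0,"dy":0,"dz":0,"gripper":0},{"ax":0,"ay":0,"az":0,"dx":0,"dy":0,"dz":0,"gripper":0},{"ax":0,"ay":0,"az":0,"dx":0,"dy":0,"dz":0.04,"gripper":0},{"ax":0,"ay":0,"az":0,"dx":0,"dy":0,"dz":0.08,"gripper":0},{"ax":0,"ay":0,"az":0,"dx":0,"dy":0,"dz":0.12,"gripper":0}]'
```

```text
[ 0.49582864 -0.38662353  0.034     ]
t: 31.85
tool_pos: [0.4973, -0.3876, 0.1848]
ee_rot: [3.14, -0.002, 0.09]
contact_force: [-1.4, -1.1, 0.9]
gripper_width: 0.324
t: 32.27
tool_pos: [0.4964, -0.3868, 0.305]
ee_rot: [3.141, 0.0, 0.09]
contact_force: [1.7, -0.4, -1.3]
gripper_width: 0.289
```

```bash
python3 -m jog '[{"ax":0,"ay":0,"az":0,"dx":0.006,"dy":0.03,"dz":0.02,"gripper":0},{"ax":0,"ay":0,"az":0,"dx":0.012,"dy":0.065,"dz":0.04,"gripper":0},{"ax":0,"ay":0,"az":0,"dx":0.02,"dy":0.1,"dz":0.055,"gripper":0},{"ax":0,"ay":0,"az":0,"dx":0.027,"dy":0.135,"dz":0.06,"gripper":0},{"ax":0,"ay":0,"az":0,"dx":0.035,"dy":0.17,"dz":0.06,"gripper":0}]'; for i in 1 2; do python3 -m jog '[{"ax":0,"ay":0,"az":0,"dx":0.009,"dy":0.039,"dz":0,"gripper":0},{"ax":0,"ay":0,"az":0,"dx":0.018,"dy":0.078,"dz":0,"gripper":0},{"ax":0,"ay":0,"az":0,"dx":0.027,"dy":0.117,"dz":0,"gripper":0},{"ax":0,"ay":0,"az":0,"dx":0.036,"dy":0.156,"dz":0,"gripper":0},{"ax":0,"ay":0,"az":0,"dx":0.045,"dy":0.19,"dz":0,"gripper":0}]'; done; python3 -m jog '[{"ax":0,"ay":0,"az":0,"dx":0,"dy":0.02,"dz":0,"gripper":0},{"ax":0,"ay":0,"az":0,"dx":0,"dy":0.02,"dz":0,"gripper":0},{"ax":0,"ay":0,"az":0,"dx":0,"dy":0.02,"dz":-0.03,"gripper":0},{"ax":0,"ay":0,"az":0,"dx":0,"dy":0.02,"dz":-0.06,"gripper":0},{"ax":0,"ay":0,"az":0,"dx":0,"dy":0.02,"dz":-0.09,"gripper":0}]'; python3 -c "
from h import *
c=snap('scene','s21');s=st();print(ch(s['tool_pos']))"
```

```text
t: 32.68
tool_pos: [0.532, -0.2158, 0.3659]
ee_rot: [3.139, -0.004, 0.09]
contact_force: [1.0, 0.2, -1.6]
gripper_width: 0.288
t: 33.1
tool_pos: [0.5766, -0.0246, 0.3641]
ee_rot: [3.141, -0.002, 0.091]
contact_force: [1.9, -0.5, -0.6]
gripper_width: 0.29
t: 33.52
tool_pos: [0.6215, 0.1656, 0.3641]
ee_rot: [-3.141, -0.002, 0.091]
contact_force: [1.1, -0.4, -1.1]
gripper_width: 0.289
t: 33.93
tool_pos: [0.6218, 0.1826, 0.2732]
ee_rot: [3.142, -0.003, 0.09]
contact_force: [0.6, 0.8, -1.1]
gripper_width: 0.289
t 33.98 p [0.6196 0.182  0.2665] r [3.141 0.006 0.09 ] F [-3.3 -0.8 -7.1] g 0.29 q [ 0.17  0.62 -0.01  0.95 -0.    1.65]
[ 0.06468302 -0.04113333]
```

View pics/s21.png

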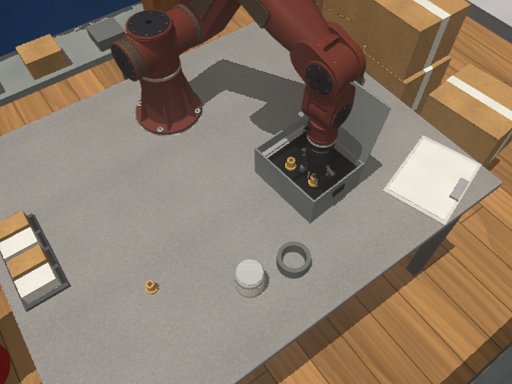

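```bash
python3 -m jog '[{"ax":0,"ay":0,"az":0,"dx":0,"dy":0,"dz":-0.011,"gripper":0},{"ax":0,"ay":0,"az":0,"dx":0,"dy":0,"dz":-0.011,"gripper":0},{"ax":0,"ay":0,"az":0,"dx":0,"dy":0,"dz":-0.011,"gripper":0.55},{"ax":0,"ay":0,"az":0,"dx":0,"dy":0,"dz":-0.011,"gripper":0.55},{"ax":0,"ay":0,"az":0,"dx":0,"dy":0,"dz":-0.011,"gripper":0.55}]'; python3 -m jog '[{"ax":0,"ay":0,"az":0,"dx":0,"dy":0,"dz":0.03,"gripper":0.6},{"ax":0,"ay":0,"az":0,"dx":0,"dy":0,"dz":0.07,"gripper":0.6},{"ax":0,"ay":0,"az":0,"dx":0,"dy":-0.01,"dz":0.11,"gripper":0.6},{"ax":0,"ay":0,"az":0,"dx":0,"dy":-0.045,"dz":0.13,"gripper":0.6},{"ax":0,"ay":0,"az":0,"dx":0,"dy":-0.085,"dz":0.13,"gripper":0.6}]';for i in 1 2; do python3 -m jog '[{"ax":0,"ay":0,"az":0,"dx":-0.002,"dy":-0.04,"dz":-0.005,"gripper":0.6},{"ax":0,"ay":0,"az":0,"dx":-0.004,"dy":-0.08,"dz":-0.01,"gripper":0.6},{"ax":0,"ay":0,"az":0,"dx":-0.006,"dy":-0.12,"dz":-0.02,"gripper":0.6},{"ax":0,"ay":0,"az":0,"dx":-0.01,"dy":-0.16,"dz":-0.03,"gripper":0.6},{"ax":0,"ay":0,"az":0,"dx":-0.013,"dy":-0.2,"dz":-0.04,"gripper":0.6}]';done; python3 -c "
from h import *
c=snap('scene','s22');snap('wrist','w22');s=st();print(ch(s['tool_pos']))"
```

```text
t: 34.4
tool_pos: [0.6224, 0.1829, 0.2635]
ee_rot: [-3.141, -0.003, 0.09]
contact_force: [0.3, -0.3, 0.4]
gripper_width: 0.55
t: 34.82
tool_pos: [0.6227, 0.0987, 0.3986]
ee_rot: [3.141, -0.011, 0.094]
contact_force: [1.1, -0.8, -0.5]
gripper_width: 0.602
t: 35.23
tool_pos: [0.6083, -0.1041, 0.3527]
ee_rot: [3.141, -0.002, 0.09]
contact_force: [1.7, 0.3, 1.1]
gripper_width: 0.602
t: 35.65
tool_pos: [0.5953, -0.3043, 0.3126]
ee_rot: [3.14, -0.002, 0.09]
contact_force: [1.0, -0.6, 1.4]
gripper_width: 0.606
t 35.75 p [ 0.5943 -0.3078  0.3107] r [3.14e+00 1.00e-03 8.40e-02] F [-0.4  1.3  0.1] g 0.601 q [-0.59  0.62  0.13  1.07 -0.    0.9 ]
[-0.00458243 -0.52675978]
```

View pics/s22.png

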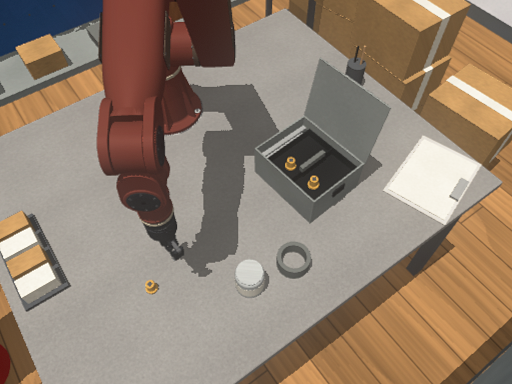

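View pics/w22.png

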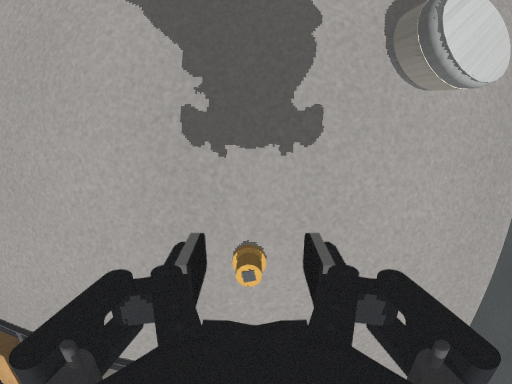

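```bash
python3 -c "
from h import *
print(onz(load('w22'),249,276,.034,True))"; python3 -m jog '[{"ax":0,"ay":0,"az":0,"dx":0,"dy":-0.03,"dz":-0.01,"gripper":0.6},{"ax":0,"ay":0,"az":0,"dx":0,"dy":-0.06,"dz":-0.03,"gripper":0.6},{"ax":0,"ay":0,"az":0,"dx":0,"dy":-0.083,"dz":-0.055,"gripper":0.6},{"ax":0,"ay":0,"az":0,"dx":0,"dy":-0.083,"dz":-0.085,"gripper":0.6},{"ax":0,"ay":0,"az":0,"dx":0,"dy":-0.083,"dz":-0.085,"gripper":0.6}]'; python3 -c "
from h import *
snap('wrist','w23');s=st()"
```

```text
[ 0.59518162 -0.3920195   0.034     ]
t: 36.17
tool_pos: [0.5938, -0.385, 0.2215]
ee_rot: [-3.137, 0.005, 0.088]
contact_force: [-1.7, 1.3, -0.6]
gripper_width: 0.6
t 36.22 p [ 0.5945 -0.3844  0.2244] r [-3.138  0.004  0.089] F [-0.4  0.9  0.6] g 0.6 q [-0.68  0.77  0.16  0.97  0.    0.8 ]
```

View pics/w23.png

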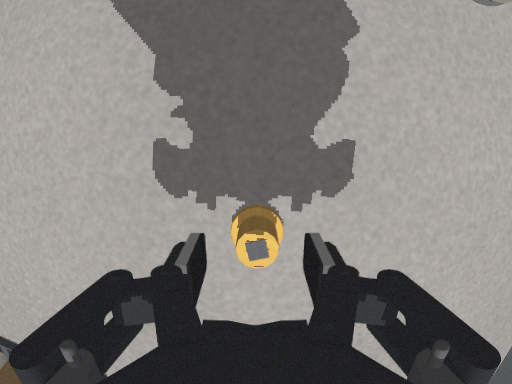

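```bash
python3 -m jog '[{"ax":0,"ay":0,"az":0,"dx":0.0005,"dy":-0.006,"dz":-0.02,"gripper":0.6},{"ax":0,"ay":0,"az":0,"dx":0.0005,"dy":-0.006,"dz":-0.041,"gripper":0.6},{"ax":0,"ay":0,"az":0,"dx":0.0005,"dy":-0.006,"dz":-0.041,"gripper":0.6},{"ax":0,"ay":0,"az":0,"dx":0.0005,"dy":-0.006,"dz":-0.041,"gripper":0},{"ax":0,"ay":0,"az":0,"dx":0.0005,"dy":-0.006,"dz":-0.041,"gripper":0}]';  python3 -m jog '[{"ax":0,"ay":0,"az":0,"dx":0,"dy":0,"dz":0,"gripper":0},{"ax":0,"ay":0,"az":0,"dx":0,"dy":0,"dz":0,"gripper":0},{"ax":0,"ay":0,"az":0,"dx":0,"dy":0,"dz":0.04,"gripper":0},{"ax":0,"ay":0,"az":0,"dx":0,"dy":0,"dz":0.08,"gripper":0},{"ax":0,"ay":0,"az":0,"dx":0,"dy":0,"dz":0.12,"gripper":0}]'; python3 -c "
from h import *
st()"
```

```text
t: 36.63
tool_pos: [0.597, -0.3909, 0.1882]
ee_rot: [3.14, -0.002, 0.091]
contact_force: [-1.0, -0.3, 2.0]
gripper_width: 0.33
t: 37.05
tool_pos: [0.596, -0.3907, 0.3081]
ee_rot: [3.141, -0.0, 0.09]
contact_force: [1.6, -0.5, -1.4]
gripper_width: 0.284
t 37.05 p [ 0.596  -0.3907  0.3081] r [ 3.141 -0.     0.09 ] F [ 1.6 -0.5 -1.4] g 0.284 q [-0.68  0.71  0.28  1.14 -0.    0.8 ]
```

```bash
python3 -m jog '[{"ax":0,"ay":0,"az":0,"dx":-0.004,"dy":0.03,"dz":0.02,"gripper":0},{"ax":0,"ay":0,"az":0,"dx":-0.009,"dy":0.065,"dz":0.04,"gripper":0},{"ax":0,"ay":0,"az":0,"dx":-0.014,"dy":0.1,"dz":0.055,"gripper":0},{"ax":0,"ay":0,"az":0,"dx":-0.018,"dy":0.135,"dz":0.067,"gripper":0},{"ax":0,"ay":0,"az":0,"dx":-0.023,"dy":0.17,"dz":0.067,"gripper":0}]'; for i in 1 2; do python3 -m jog '[{"ax":0,"ay":0,"az":0,"dx":-0.005,"dy":0.039,"dz":0,"gripper":0},{"ax":0,"ay":0,"az":0,"dx":-0.01,"dy":0.078,"dz":0,"gripper":0},{"ax":0,"ay":0,"az":0,"dx":-0.015,"dy":0.117,"dz":0,"gripper":0},{"ax":0,"ay":0,"az":0,"dx":-0.02,"dy":0.156,"dz":0,"gripper":0},{"ax":0,"ay":0,"az":0,"dx":-0.025,"dy":0.195,"dz":0,"gripper":0}]'; done; python3 -m jog '[{"ax":0,"ay":0,"az":0,"dx":-0.002,"dy":0.03,"dz":0,"gripper":0},{"ax":0,"ay":0,"az":0,"dx":-0.006,"dy":0.06,"dz":0,"gripper":0},{"ax":0,"ay":0,"az":0,"dx":-0.006,"dy":0.06,"dz":-0.025,"gripper":0},{"ax":0,"ay":0,"az":0,"dx":-0.006,"dy":0.06,"dz":-0.05,"gripper":0},{"ax":0,"ay":0,"az":0,"dx":-0.006,"dy":0.06,"dz":-0.05,"gripper":0}]'; python3 -c "
from h import *
s=st();print(ch(s['tool_pos']))"
```

```text
t: 37.47
tool_pos: [0.5733, -0.2198, 0.3769]
ee_rot: [3.138, -0.005, 0.09]
contact_force: [1.3, 0.4, -0.7]
gripper_width: 0.285
t: 37.88
tool_pos: [0.5475, -0.0242, 0.3741]
ee_rot: [3.141, -0.002, 0.09]
contact_force: [0.5, 0.3, -1.3]
gripper_width: 0.29
t: 38.3
tool_pos: [0.5224, 0.1709, 0.3742]
ee_rot: [-3.141, -0.002, 0.09]
contact_force: [1.3, 0.5, -0.8]
gripper_width: 0.287
t: 38.72
tool_pos: [0.5154, 0.2293, 0.3199]
ee_rot: [3.141, 0.005, 0.092]
contact_force: [-0.5, -0.9, -1.3]
gripper_width: 0.286
t 38.72 p [0.5154 0.2293 0.3199] r [3.141 0.005 0.092] F [-0.5 -0.9 -1.3] g 0.286 q [ 0.29  0.43 -0.19  0.96  0.    1.77]
[-0.03489362  0.01529909]
```

Target z ≈ 0.263: 58 mm down.

```bash
python3 -m jog '[{"ax":0,"ay":0,"az":0,"dx":0,"dy":0,"dz":-0.02,"gripper":0},{"ax":0,"ay":0,"az":0,"dx":0,"dy":0,"dz":-0.04,"gripper":0},{"ax":0,"ay":0,"az":0,"dx":0,"dy":0,"dz":-0.058,"gripper":0},{"ax":0,"ay":0,"az":0,"dx":0,"dy":0,"dz":-0.058,"gripper":0},{"ax":0,"ay":0,"az":0,"dx":0,"dy":0,"dz":-0.058,"gripper":0}]'; python3 -m jog '[{"ax":0,"ay":0,"az":0,"dx":0,"dy":0,"dz":0,"gripper":0.55},{"ax":0,"ay":0,"az":0,"dx":0,"dy":0,"dz":0,"gripper":0.55},{"ax":0,"ay":0,"az":0,"dx":0,"dy":0,"dz":0.01,"gripper":0.55},{"ax":0,"ay":0,"az":0,"dx":0,"dy":0,"dz":0.05,"gripper":0.55},{"ax":0,"ay":0,"az":0,"dx":0,"dy":0,"dz":0.09,"gripper":0.55}]'; python3 -m jog '[{"ax":0,"ay":0,"az":0,"dx":0.007,"dy":-0.01,"dz":0.04,"gripper":0.6},{"ax":0,"ay":0,"az":0,"dx":0.014,"dy":-0.03,"dz":0.07,"gripper":0.6},{"ax":0,"ay":0,"az":0,"dx":0.022,"dy":-0.05,"dz":0.1,"gripper":0.6},{"ax":0,"ay":0,"az":0,"dx":0.03,"dy":-0.072,"dz":0.13,"gripper":0.6},{"ax":0,"ay":0,"az":0,"dx":0.03,"dy":-0.072,"dz":0.13,"gripper":0.6}]'; python3 -c "
from h import *
s=st();snap('wrist','w24');snap('scene','s24');snap('side','d24')
a=cv2.imread('pics/w24.png');cv2.imwrite('pics/z24w.png',cv2.resize(a,(800,600),interpolation=cv2.INTER_CUBIC))"
```

```text
t: 39.13
tool_pos: [0.5173, 0.2287, 0.2657]
ee_rot: [-3.142, 0.0, 0.09]
contact_force: [0.3, 0.7, -0.3]
gripper_width: 0.287
t: 39.55
tool_pos: [0.5163, 0.2286, 0.3558]
ee_rot: [3.141, 0.003, 0.09]
contact_force: [1.9, 0.7, 0.6]
gripper_width: 0.549
t: 39.97
tool_pos: [0.5484, 0.1541, 0.4921]
ee_rot: [3.141, -0.01, 0.087]
contact_force: [0.3, 0.5, 0.3]
gripper_width: 0.603
t 39.97 p [0.5484 0.1541 0.4921] r [ 3.141 -0.01   0.087] F [0.3 0.5 0.3] g 0.603 q [ 0.15  0.35  0.15  1.37 -0.    1.63]
```

View pics/z24w.png

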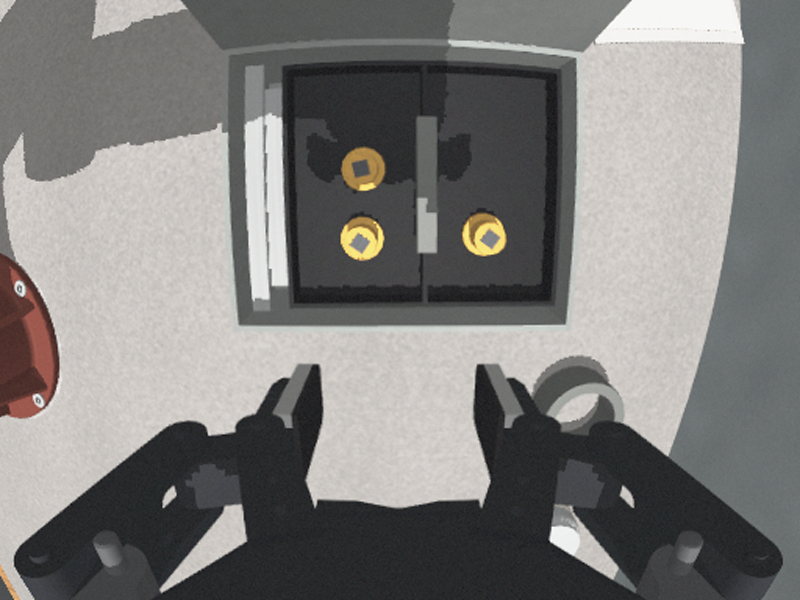

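View pics/s24.png

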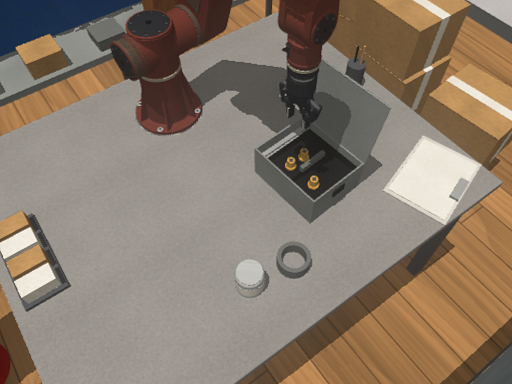

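View pics/d24.png

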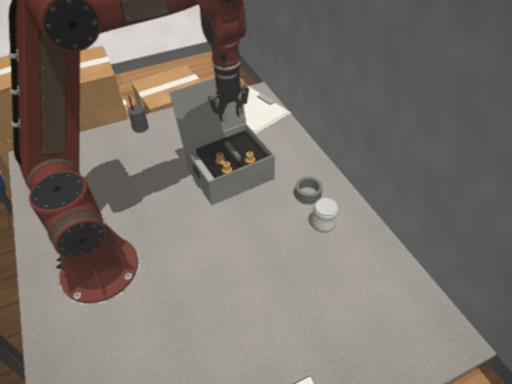

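Run:
```python
from h import *
from cell import sign_off
w=load('w24');k=1.5625
print('rim',[np.round(ch(onz(w,u/k,v/k,.102,True)),4) for u,v in [(282,66),(563,69),(557,305),(288,305)]])
print('plugs',[np.round(ch(onz(w,u/k,v/k,.108,True)),4) for u,v in [(361,169),(360,243),(489,239)]])
# lid angle from free edge +x corner in both fixed views is unchanged since s4
a=cv2.imread('pics/s7.png')[60:130,310:390].astype(int);b=cv2.imread('pics/s22.png')[60:130,310:390].astype(int);print('lid diff',np.abs(a-b).mean())
print(sign_off())
```

```text
rim [array([-0.094 ,  0.0985]), array([0.1274, 0.1002]), array([ 0.1289, -0.0953]), array([-0.0945, -0.094 ])]
plugs [array([-0.0322,  0.0134]), array([-0.0337, -0.0432]), array([ 0.066, -0.04 ])]
lid diff 2.1701190476190475
the job is handed in; nothing more can be done
None
```

The chest is packed and the job is handed in at about 40 s of the 210 s allowed. `sign_off` gives no verdict, so the result below rests on my own last pictures.

**What I did:**
- I lifted the lid by its bar until the springs carried it open.
- I stood the two couplings that were present on the chest floor.
- I tilted the tray 0.45 rad, slid its tongue under the lip and turned it down onto the rails.
- I put the three plugs in the tray.

**Last checks:**

| Item | Measured | Required |
|---|---|---|
| Tongue tip, chest x (worked out from the tray's rim) | about -125 mm | -135 to -117.5 mm |
| Tray sideways offset | about +2 mm | within 20 mm |
| Tray level | rim measures 221–223 mm long (true 220 mm) taken at the seated height, so it looks seated and level | within 0.05 rad |
| Plugs | all three upright, well inside the tray walls | inside the walls |

- **Lid:** it stands open and looked unchanged between the views taken before and after the tray went in. I did not measure its angle.
- **Couplings:** the tray now covers them. I last saw both standing on the floor just before the tray came down.
- **Bystanders:** the tin and the roll are where they were in every picture. The carton is hidden behind the open lid in the last views, so I could not check it. The arm felt no unusual force while it worked above that area.

The only disagreement was between cameras. The fixed scene camera placed points about 4 mm farther along x than the wrist camera, so I relied on the wrist camera for the fits.

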